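# Gauge coupling hubs and sort them

## Task

Check the two coupling hubs standing on the black rubber mat in the step gauge, one at a time: set the hub's tongue on the gauge with its side against the fence and slide it in, without forcing, until it stops. A hub that passes the green go step and stops at the red no-go step is good and goes into the groove of the aluminium carrier, tongue down and flange resting on the carrier; one that already stops at the green step, or runs past the red step to the end stop, goes into the red tray. Put each hub away before gauging the next, and leave the two hubs in the grey box and the caliper where they are.

Things in the scene. Friction and masses are not known exactly. Their poses are not given: they have to be found in the camera images.
- hub_1: steel coupling hub, one of four look-alikes. Origin: centre of the tongue's underside; z up. Tongue: 50 mm long along x, 12 mm high, 19 to 28 mm wide along y (unknown, differs from hub to hub: the gauge tests it). Flange: 50 mm diameter, z 12 to 22. Boss: 34 mm diameter, z 22 to 48, with flats 28 mm apart facing +y and -y to grip. Same after half a turn. 0.18 to 0.29 kg.
- hub_2: coupling hub, same frame and looks as hub_1. At the start two of the four hubs (any two) stand tongue-down on the black mat, origin at z = 3 mm, at any yaw; these are to be gauged
- hub_3: coupling hub, same frame and looks as hub_1. The two hubs that start in the grey box belong to the next batch and stay there
- hub_4: coupling hub, same frame and looks as hub_1
- gauge: fixed step gauge: steel base, x -74 to 74, y -48 to 48 mm, origin at its underside, top at z = 12 mm. Fence along its length, face at y = +12 mm looking to -y; opposite it a stepped jaw from x = 0 to 56. Fence and jaw are 10 mm high: the flange passes over. Set the tongue on the free base at x below 0, its side against the fence, and slide it to +x; 5 to 10 N is plenty, over 90 N is forcing.
- gauge_go (a point): start of the go step (green mark) on the fence's face at the top of the base, gauge x = 0; from here the gap between fence and jaw is 25 mm. Jaw corners are rounded by 1.5 mm. A tongue too wide stops with its leading end here, the hub's centre 25 mm before it
- gauge_nogo (a point): start of the no-go step (red mark) on the fence's face, gauge x = 28 mm; from here the gap is 21.5 mm. A good tongue stops with its leading end here, the hub's centre 25 mm before it
- gauge_end (a point): end stop on the fence's face, gauge x = 56 mm. A tongue too narrow runs on until its leading end is here, the hub's centre 25 mm before it
- carrier: fixed aluminium carrier, 172 (its x) x 64 x 16 mm high, green end plates, origin at the underside centre, empty at the start. One groove along x at y = 0: 32 mm wide, flared to 38 at the top, 165 long, floor at z = 3 mm. With the tongue in the groove the flange rests on the sides at z = 16 mm, so the hub's origin is at z = 4 mm. Room for two hubs, e.g. at x = -40 and 40 mm
- reject_tray: fixed red tray, inside 110 (its x) x 164 mm (its y), floor at z = 3 mm, walls 45 mm high with a rim reaching 7 mm outward; origin at the underside centre. Small scraps shown on its floor have no substance. Room for two hubs, e.g. at y = -40 and 40 mm
- mat: fixed black rubber mat, 120 (x) x 200 (y) x 3 mm, origin at the underside centre; at the start two hubs stand on it about 50 mm either side of its centre along y
- next_box: fixed open grey box, 100 (x) x 180 mm (y), walls 34 mm high, floor 3 mm thick, origin at the underside centre; holds the two hubs of the next batch
- caliper: slide caliper, 230 mm long, 82 mm wide, 13 mm high, lying along y at the near edge of the bench; stays there
Not all that is in view belongs to the job. What is shaped like the hub_3 but orange or pink is not meant.

How it is judged:
By the outcome, as a careful person would: the job done as asked, in the order asked, and still so for the second after the job is handed in, with the robot touching nothing.
It also fails if it takes over 69 s, if anything falls off the work surface, if the arm or the gripper's body presses on something with over 40 N, if the wrist force passes 120 N, or if a joint passes its speed limit or range.

## Robot

A 6-joint arm with a two-finger parallel gripper is mounted at the origin on a cart in front of the work surface, level with it; the furniture and walls round the work are solid. World frame = base frame: x ahead of the robot, y to its left, z up, the work surface at z = 0. Lengths are in m, angles in rad, forces in N, time in s.
With the tool pointing down it reaches from about 0.375 to 0.975 m from the base axis. Payload 3.8 kg.
Tool frame: the origin (TCP) lies where the fingers leave the gripper's body, on its centre line; the fingertips stand 73 mm ahead of it and the grasp point (between the pads) lies 54 mm ahead of it (nose_length is the distance from the TCP to the fingertips, in m); z points along the fingers, y is the line along which they close (so a half turn about z gives the same grasp; the last joint's range is limited). The gripper opens to 85 mm and grips with 20 to 120 N. Pads are 22 mm wide; open, the fingers measure 114 mm over their backs; the gripper's body (76 mm by 85 mm) begins 54 mm behind the grasp point. The pads swing forward as they close: fully open they stand 13 mm farther back than shut.
Start: joints at [-1.338, 0.264, 1.604, -0, 1.274, -0.037], TCP at [0.18, -0.651, 0.304] pointing down, gripper open.
Joint ranges: [-2.63, 2.63], [-0.94, 2.18], [0.31, 2.57], [-1.31, 4.45], [0, 2.66], [-2.55, 2.55]. Speed limits (rad/s): [2.57, 2.57, 3.14, 3.14, 3.14, 3.14].

## Interface

Orientations are given as a rotation vector (axis times angle).
In Python, from workcell import read_state, read_camera, calibration, finish_job, look_for, cut_out, tip_of, nose_length gives the robot as it stands.
- The arm moves only by the tool step_arm, never from a script. Its argument "targets" is a list of rows, each a list of 3 entries, a list of its own where there are three numbers: the turn, a rotation vector about the tool's x, y, z in rad, then the shift along the tool's x, y, z in mm, then the finger opening in mm, from 0 to 85.4. In form: [[[ax, ay, az], [x, y, z], grip], ...]. A call has 1 to 5 rows; each row shifts and turns the commanded pose from where the row before left it, along the tool's axes as they then stand; what a row does not reach is not made up. A row lasts 1/12 s, in which the tool goes at most 41.7 mm and 7.16 degrees, less where a joint would pass 70% of its speed; a pose out of reach is approached as far as the arm can. A call with a gripper value outside its range is refused whole. The fingers move at their own pace and stop on an object; "grip_force" is the grip in N (left out, the last holds). Time passes only in rows, so rows that do not move let the fingers close. It gives the time, the measured TCP pose, the force, the opening and the grip force at its end, in the units of the state.
- read_state(): the state, without advancing time (a new reading comes with each control period).
- read_camera(name): name is "side" or "top" or "wrist"; returns the picture (420x560x3 uint8, red, green, blue); there is no depth.
- calibration(name): a dict with "camera_matrix" (3x3 intrinsics, pixels), "R" (3x3) and "t" (3): a world point X has camera coordinates R X + t. Camera axes: x right, y down, z forward; pixel columns grow to the right and rows downward; lengths in m; the calibration is good to about 2 mm. A picture is of the moment at which its call begins: read the wrist's pose just before it. calibration takes no time and is no camera call; for the wrist camera it gives the pose at the moment of the call.
- finish_job(): hands the job in; it is judged then, once.
Trained networks look in the newest picture that a camera, given by its name, has taken for a name from the list of things; names that differ only in an ending like _2 or _b are one class to them, and where a whole thing is asked for, a point or a joint stands for the part that bears it (a point fixed in the world has none). Each returns a list of dicts, best first, with "score" (0 to 1); they miss things now and then, are a little off and sometimes report something else, mostly with a low value. They report only what shows in the picture. A call takes as long as a camera call. They do not tell look-alikes from the thing itself.
- look_for(camera, query): "extent" ([left, top, right, bottom] in pixels, round what is visible of it).
- cut_out(camera, query): "region" (420x560 bool, what is visible of it) and "extent" ([left, top, right, bottom] in pixels, round what is visible of it).
- tip_of(camera, query): "at" ([row, column] in pixels: a listed point, or the origin of a listed thing).
The state is a dict: "time": time; "q": joint angles; "joint_vel": joint speeds; "joint_torque": joint torques, N m; "tool_pos": TCP position; "tcp_rot": TCP orientation; "wrist_force": force on the tool from outside, world axes, zero at the start; "torque": the same for the moment, N m; "width": opening from 0.0 (shut) to 1.0 (fully open); "grip_force": force on a finger pad.
Only numpy, scipy, OpenCV 4.12 (cv2) and the standard library are available. Lean on these libraries where they do the work, as an engineer would, in place of code of your own. Each camera call takes 0.05 s, during which the arm holds its last target. There are 200 camera calls.

## Working session

There is one attempt and no reset: what is moved stays moved. The work goes in short steps, Python scripts to look and compute and a tool call to move; the robot and the scene stay as the last step left them, time stands still between calls to the robot, and variables do not carry over. Pictures are saved under pics/ and viewed, at most 10 in all, crops included, and the job is handed in when it is done.

Besides the shell and the picture viewer there is one more tool, called after ">>>" as name(argument=value, ...), one argument or row to a line, values as JSON. step_arm: Moves the arm, as the interface text tells. Its arguments: {"type":"object","properties":{"targets":{"type":"array","items":{"type":"array"}},"grip_force":{"type":"number"}},"required":["targets"]}

```bash
mkdir -p pics; ls; cat > h.py <<'E'
import numpy as np, cv2
from workcell import *
from scipy.spatial.transform import Rotation as Ro
def ray(c,u,v):
    K=np.array(c["camera_matrix"]);R=np.array(c["R"]);t=np.array(c["t"])
    d=R.T@np.linalg.inv(K)@np.array([u,v,1.]);o=-R.T@t
    return o,d
def at_z(c,u,v,z):
    o,d=ray(c,u,v);return o+d*(z-o[2])/d[2]
def proj(c,X):
    K=np.array(c["camera_matrix"]);p=K@(np.array(c["R"])@np.array(X)+np.array(c["t"]));return p[:2]/p[2]
def save(n,im): cv2.imwrite("pics/"+n,im[...,::-1])
E
python3 - <<'E'
from h import *
s=read_state();print(s)
for n in("top","side"):
    im=read_camera(n);save(n+"0.png",im);c=calibration(n)
    print(n,-np.array(c["R"]).T@c["t"])
    for q in("hub_1","gauge","carrier","reject_tray","mat","next_box","gauge_go","gauge_nogo","gauge_end"):
        if n=="side" and q not in("hub_1","gauge"):continue
        r=tip_of(n,q)
        for d in r:
            if d["score"]>.2: print(q,round(d["score"],2),np.round(d["at"],1),at_z(c,d["at"][1],d["at"][0],.003 if 'gauge_' not in q else .012).round(3))
E
```

```text
pics
{'time': 0.0, 'q': array([-1.33790765e+00,  2.64800242e-01,  1.60535939e+00,  2.45269447e-05,
        1.27371252e+00, -3.68841596e-02]), 'joint_vel': array([-0.00111234,  0.00074887, -0.00089617,  0.00039461, -0.00142859,
        0.00024967]), 'joint_torque': array([ 1.91748652e-03, -5.15111625e+01, -3.67315221e+01, -2.58102973e-04,
        1.29015162e-02, -3.02610204e-06]), 'tool_pos': array([ 0.17978063, -0.65003385,  0.30253801]), 'tcp_rot': array([-3.11080763e+00, -4.22157756e-01,  3.13471642e-04]), 'wrist_force': array([0.18688181, 0.42515942, 0.0086631 ]), 'torque': array([-0.02157787, -0.01151624, -0.0032007 ]), 'grip_force': 0.0, 'width': 0.9978658336676269}
top [0.36404949 0.06448156 1.17890574]
hub_1 0.81 [227.8 220.4] [0.468 0.217 0.003]
hub_1 0.81 [184.7 252.9] [0.585 0.128 0.003]
hub_1 0.8 [155.9 178.2] [0.669 0.334 0.003]
hub_1 0.77 [150.8 211.4] [0.682 0.242 0.003]
hub_1 0.62 [234.1 138.6] [0.454 0.438 0.003]
hub_1 0.59 [242.8 184.4] [0.429 0.314 0.003]
hub_1 0.58 [272.  288.7] [0.347 0.035 0.003]
hub_1 0.37 [160.3 313.1] [ 0.651 -0.038  0.003]
gauge 0.71 [219.3 3
[... 423 characters left out ...]
e_go 0.6 [213.7 326.8] [ 0.501 -0.07   0.012]
gauge_nogo 0.73 [212.2 336.6] [ 0.505 -0.096  0.012]
gauge_nogo 0.4 [218.5 325.5] [ 0.488 -0.066  0.012]
gauge_end 0.86 [213.  347.1] [ 0.502 -0.124  0.012]
gauge_end 0.23 [154.7 195.6] [0.669 0.284 0.012]
side [0.48420372 0.90706307 0.47819769]
hub_1 0.91 [288.9 323.2] [0.431 0.321 0.003]
hub_1 0.85 [253.2 306.8] [0.458 0.204 0.003]
hub_1 0.85 [214.3 350.8] [0.344 0.034 0.003]
hub_1 0.84 [266.  191.6] [0.691 0.249 0.003]
hub_1 0.77 [239.8 251.2] [0.58  0.151 0.003]
hub_1 0.7 [339.5 315.6] [0.451 0.444 0.003]
hub_1 0.62 [289.6 198.2] [0.662 0.323 0.003]
hub_1 0.25 [188.  283.7] [ 0.513 -0.123  0.003]
gauge 0.9 [198.6 288.9] [ 0.498 -0.055  0.003]
```

```bash
python3 - <<'E'
import cv2
im=cv2.imread("pics/top0.png");c=im[110:310,110:470];cv2.imwrite("pics/topc.png",cv2.resize(c,(792,440),interpolation=cv2.INTER_CUBIC))
E
```

```text
(no output)
```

View pics/topc.png

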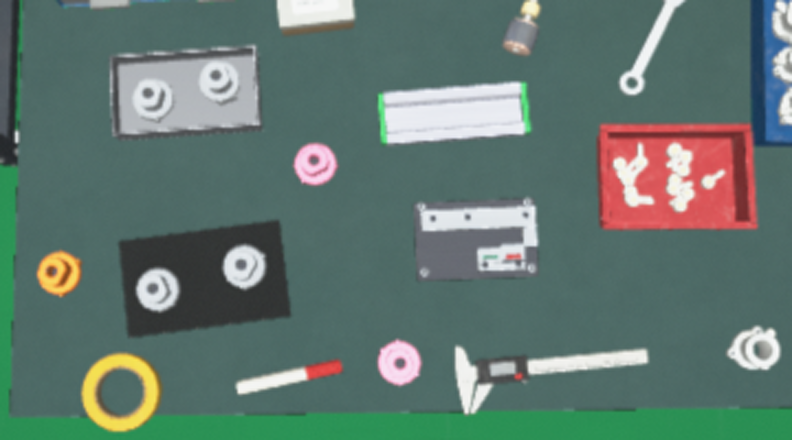

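View pics/side0.png

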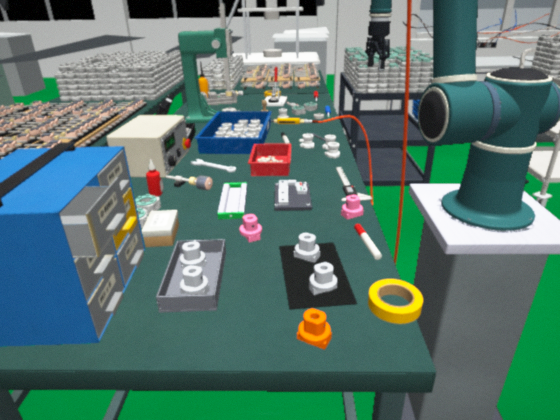

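The picture shows white hubs on the black mat at full-image px (181,241) and (221,231), which are the ones to gauge. The two in the grey box, at about (179,155) and (210,147), stay. The orange hub (136,234) and the pink ones (253,184), (291,275) are decoys. The gauge's end stop points to world -y and its fence is on the +x side. I'll move over the gauge first and look with the wrist camera.

```bash
cat >> h.py <<'E'
def pose():
    s=read_state();return np.array(s["tool_pos"]),Ro.from_rotvec(s["tcp_rot"])
def down(yaw): # tool x at world yaw (deg), z down
    a=np.radians(yaw);x=[np.cos(a),np.sin(a),0];y=[np.sin(a),-np.cos(a),0]
    return Ro.from_matrix(np.array([x,y,[0,0,-1]]).T)
def plan(ways,step=38,start=None,turn=.11):
    """ways: (xyz m, yaw deg, grip[, step]); prints rows"""
    p,R=start or pose();out=[]
    for w in ways:
        xyz,yaw,g=w[:3];st=w[3] if len(w)>3 else step
        T=down(yaw);rv=(R.inv()*T).as_rotvec();xyz=np.array(xyz)
        n=max(1,int(np.ceil(np.linalg.norm(xyz-p)*1e3/st)),int(np.ceil(np.linalg.norm(rv)/turn)))
        for i in range(n):
            rv=(R.inv()*T).as_rotvec()/(n-i);rv=rv.round(3)
            d=(R.inv().apply(xyz-p)*1e3/(n-i)).round(1)
            out.append([[float(v) for v in rv],[float(v) for v in d],g])
            p=p+R.apply(d)/1e3;R=R*Ro.from_rotvec(rv)
    for i in range(0,len(out),5):print(str(out[i:i+5]).replace(" ",""))
    print(len(out),"rows")
E
python3 - <<'E'
from h import *
p,R=pose();c=calibration("wrist")
o=-np.array(c["R"]).T@c["t"]
print("cam in tool",R.inv().apply(o-p),"axes",R.inv().apply(np.array(c["R"])).round(3) , c["camera_matrix"])
print((R.as_matrix().T@np.array(c["R"]).T).round(3))
plan([((.49,-.07,.30),90,85)])
E
```

```text
cam in tool [ 8.15207208e-02 -5.02511879e-05 -6.96945004e-02] axes [[-0.002  1.     0.   ]
 [-0.948 -0.001 -0.319]
 [-0.319 -0.001  0.948]] [[327.77729521   0.         280.04601587]
 [  0.         327.77729521 211.48705712]
 [  0.           0.           1.        ]]
[[-0.002 -0.948 -0.319]
 [ 1.    -0.001 -0.001]
 [ 0.    -0.319  0.948]]
[[[0.0,0.0,-0.072],[25.2,-26.5,0.2],85],[[0.0,0.0,-0.072],[27.0,-24.6,0.2],85],[[0.0,0.0,-0.072],[28.7,-22.6,0.2],85],[[0.0,0.0,-0.072],[30.3,-20.5,0.2],85],[[0.0,0.0,-0.072],[31.7,-18.2,0.2],85]]
[[[0.0,0.0,-0.072],[32.9,-15.9,0.2],85],[[0.0,0.0,-0.072],[34.0,-13.5,0.2],85],[[0.0,0.0,-0.072],[34.9,-11.0,0.2],85],[[0.0,0.0,-0.073],[35.6,-8.5,0.2],85],[[0.0,0.0,-0.072],[36.1,-5.9,0.2],85]]
[[[0.0,0.0,-0.073],[36.4,-3.3,0.2],85],[[0.0,0.0,-0.072],[36.6,-0.6,0.2],85],[[0.0,0.0,-0.073],[36.5,2.0,0.2],85],[[0.0,0.0,-0.072],[36.3,4.7,0.3],85],[[0.0,0.0,-0.073],[35.8,7.3,0.2],85]]
[[[0.0,0.0,-0.072],[35.2,9.9,0.3],85],[[0.0,0.0,-0.073],[34.4,12.4,0.2],85],[[0.0,0.0,-0.072],[33.4,14.8,0.3],85]]
18 rows
```

>>> step_arm(
  targets=[
    [[0, 0, -0.072], [25, -26.5, 0], 85],
    [[0, 0, -0.072], [27, -24.5, 0], 85],
    [[0, 0, -0.072], [29, -22.5, 0], 85],
    [[0, 0, -0.072], [30, -20.5, 0], 85],
    [[0, 0, -0.072], [32, -18, 0], 85],
  ],
)

```text
time: 1.07
tool_pos: [0.2666, -0.4882, 0.3039]
tcp_rot: [2.985, 0.977, 0.0]
wrist_force: [0.5, -0.6, 0.2]
width: 0.994
grip_force: 0.0
```

>>> step_arm(
  targets=[
    [[0, 0, -0.072], [33, -16, 0], 85],
    [[0, 0, -0.072], [34, -13.5, 0], 85],
    [[0, 0, -0.072], [35, -11, 0], 85],
    [[0, 0, -0.072], [35.5, -8.5, 0], 85],
    [[0, 0, -0.072], [36, -6, 0], 85],
  ],
)

```text
time: 1.48
tool_pos: [0.3528, -0.3266, 0.3042]
tcp_rot: [2.762, 1.496, 0.001]
wrist_force: [0.2, -0.4, -0.2]
width: 0.993
grip_force: 0.0
```

>>> step_arm(
  targets=[
    [[0, 0, -0.072], [36.5, -3, 0], 85],
    [[0, 0, -0.072], [36.5, -0.5, 0], 85],
    [[0, 0, -0.072], [36.5, 2, 0], 85],
    [[0, 0, -0.072], [36.5, 4.5, 0], 85],
    [[0, 0, -0.072], [36, 7.5, 0], 85],
  ],
)

```text
time: 1.9
tool_pos: [0.4398, -0.1652, 0.3044]
tcp_rot: [2.449, 1.966, 0.001]
wrist_force: [0.9, -0.1, -0.2]
width: 0.997
grip_force: 0.0
```

>>> step_arm(
  targets=[
    [[0, 0, -0.072], [35, 10, 0], 85],
    [[0, 0, -0.072], [34.5, 12.5, 0], 85],
    [[0, 0, -0.072], [33.5, 15, 0], 85],
    [[0, 0, 0], [0, 0, 0], 85],
  ],
)

```text
time: 2.23
tool_pos: [0.494, -0.0656, 0.3044]
tcp_rot: [-2.218, -2.224, -0.006]
wrist_force: [0.2, -1.4, 0.2]
width: 0.991
grip_force: 0.0
```

```bash
python3 - <<'E'
from h import *
p,R=pose();print(p,R.as_rotvec());c=calibration("wrist");im=read_camera("wrist");save("w1.png",im)
import pickle;pickle.dump(c,open("w1.pkl","wb"))
for q in("gauge","carrier","gauge_go","gauge_nogo","gauge_end"):
    for d in tip_of("wrist",q):
        if d["score"]>.2: print(q,round(d["score"],2),np.round(d["at"],1),at_z(c,d["at"][1],d["at"][0],0 if 'gauge_' not in q else .012).round(4))
E
```

```text
[ 0.49404742 -0.06558046  0.30438709] [-2.21825792 -2.22447184 -0.00582035]
gauge 0.78 [179.8 274.9] [ 0.488  -0.0696  0.    ]
carrier 0.57 [157.1 411.4] [ 0.644 -0.043  0.   ]
carrier 0.57 [226.1 285.3] [ 0.5005 -0.1274  0.    ]
carrier 0.4 [245.  144.2] [ 0.325  -0.1526  0.    ]
gauge_go 0.72 [176.4 286.6] [ 0.5014 -0.0629  0.012 ]
gauge_nogo 0.61 [205.7 284.7] [ 0.4994 -0.0975  0.012 ]
gauge_end 0.91 [228.3 280.9] [ 0.4951 -0.1256  0.012 ]
```

View pics/w1.png

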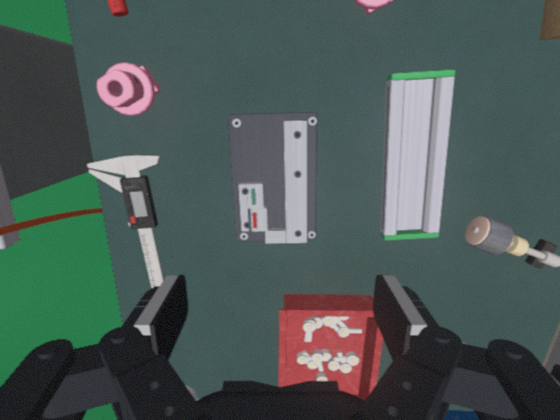

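The wrist view shows the gauge at px (231–317, 112–243), with green and red marks at about (254,200) and (254,220). The fence is on its right (+x world), the carrier lies at (384–454, 70–240), and the tray is empty. Next I fit poses from segment masks and plan the move to the mat.

```bash
cat >> h.py <<'E'
from scipy.optimize import minimize
def hullmask(c,pts):
    S=4;uv=np.array([proj(c,X) for X in pts])
    m=np.zeros((420,560),np.uint8);h=cv2.convexHull((uv*16).round().astype(np.int32))
    cv2.fillConvexPoly(m,h,255,cv2.LINE_AA,4);return m/255.
def fitbox(c,mask,L,W,H,p0,extra=()):
    loc=np.array([[sx*L/2,sy*W/2,z] for sx in(-1,1) for sy in(-1,1) for z in(0,H)]+list(extra))
    def f(v):
        a=v[2]/10;Rz=np.array([[np.cos(a),-np.sin(a)],[np.sin(a),np.cos(a)]])
        P=loc.copy();P[:,:2]=P[:,:2]@Rz.T+v[:2]/100
        m=hullmask(c,P);return np.abs(m-mask).sum()/mask.sum()
    best=minimize(f,np.array([p0[0]*100,p0[1]*100,p0[2]*10]),method="Nelder-Mead",options=dict(initial_simplex=[[p0[0]*100+a,p0[1]*100+b,p0[2]*10+g] for a,b,g in((0,0,0),(1,0,0),(0,1,0),(0,0,1))],xatol=.002,fatol=1e-5))
    v=best.x;return np.array([v[0]/100,v[1]/100,np.degrees(v[2]/10)]).round(4),round(best.fun,3)
E
python3 - <<'E'
from h import *
import pickle
c=pickle.load(open("w1.pkl","rb"))
rad=np.radians
for q,(L,W,H),p0 in(("gauge",(.148,.096,.012),(.49,-.07,rad(-90))),("carrier",(.172,.064,.016),(.645,-.042,rad(-90))),("reject_tray",(.124,.178,.045),(.56,-.3,0))):
    for d in cut_out("wrist",q)[:2]:
        ex=[[x,y,.022] for x in(-.074,.074) for y in(.012,.036)] if q=="gauge" else ()
        print(q,d["score"],d["extent"])
        if q!="reject_tray":print(fitbox(c,d["region"].astype(float),L,W,H,p0,ex))
im=cv2.imread("pics/w1.png")
cv2.imwrite("pics/w1c.png",cv2.resize(im[100:260,220:330],None,fx=3.75,fy=3.75,interpolation=cv2.INTER_CUBIC))
c=calibration("top");read_camera("top")
for d in cut_out("top","reject_tray")[:2]:
    e=d["extent"];print(d["score"],e,at_z(c,e[0],e[1],.045),at_z(c,e[2],e[3],.045),cv2.minAreaRect(np.argwhere(d["region"])[:,::-1].astype(np.float32)))
plan([((.49,.12,.33),90,85),((.447,.25,.33),90,85)])
E
```

```text
gauge 0.85 [227.9, 113.9, 318.0, 239.0]
(array([ 4.88000e-01, -6.92000e-02, -8.89984e+01]), np.float64(0.071))
carrier 0.61 [378.8, 69.3, 457.3, 243.7]
(array([ 6.43400e-01, -4.15000e-02, -8.65618e+01]), np.float64(0.078))
reject_tray 0.62 [276.8, 292.3, 382.1, 402.2]
reject_tray 0.38 [86.9, 153.3, 167.0, 286.5]
0.88 [379.7, 165.3, 453.5, 209.9] [ 0.62416679 -0.20953579  0.045     ] [ 0.502633   -0.39612427  0.045     ] ((417.5, 190.0), (46.0, 71.0), 90.0)
[[[0.0,0.0,-0.001],[31.9,-0.5,-4.3],85],[[0.0,0.0,-0.001],[31.9,-0.4,-4.4],85],[[0.0,0.0,-0.001],[31.9,-0.4,-4.3],85],[[0.0,0.0,-0.001],[31.9,-0.4,-4.4],85],[[0.0,0.0,-0.001],[31.8,-0.3,-4.3],85]]
[[[0.0,0.0,-0.002],[31.9,-0.3,-4.4],85],[[0.0,0.0,0.0],[32.5,-10.7,0.0],85],[[0.0,0.0,0.0],[32.5,-10.7,0.0],85],[[0.0,0.0,0.0],[32.5,-10.8,0.0],85],[[0.0,0.0,0.0],[32.5,-10.7,0.0],85]]
10 rows
```

View pics/w1c.png

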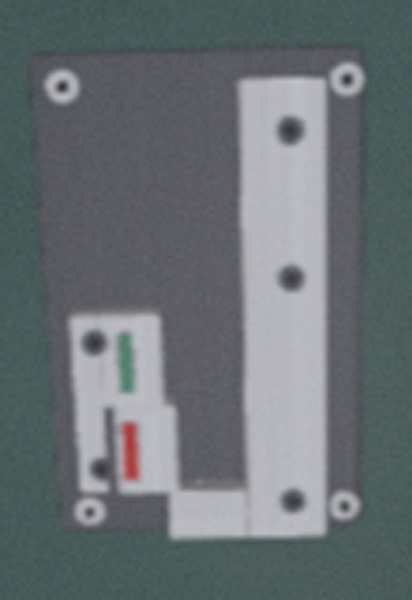

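```bash
python3 - <<'E'
from h import *
import pickle
c=pickle.load(open("w1.pkl","rb"))
f=lambda a,z:at_z(c,220+(a[0]+.5)/3.75-.5,100+(a[1]+.5)/3.75-.5,z)
P=lambda n,l,z:print(n,[f(a,z)[:2].round(4).tolist() for a in l])
P("corner",[(33,57),(362,47),(357,530),(65,528)],.012)
P("screw",[(62,87),(347,79),(344,506),(90,512)],.012)
P("fence in",[(240,82),(246,490)],.022)
P("fence out",[(326,80),(326,535)],.022)
E
```

```text
corner [[0.4392, 0.0035], [0.5322, 0.0063], [0.5359, -0.1419], [0.4424, -0.1412]]
screw [[0.4471, -0.0047], [0.5282, -0.0024], [0.5315, -0.1336], [0.4506, -0.1357]]
fence in [[0.4976, -0.0028], [0.5001, -0.1241]]
fence out [[0.5214, -0.0022], [0.5251, -0.1392]]
```

>>> step_arm(
  targets=[
    [[0, 0, 0], [32, 0, -4], 85],
    [[0, 0, 0], [32, 0, -4], 85],
    [[0, 0, 0], [32, 0, -4], 85],
    [[0, 0, 0], [32, 0, -4], 85],
    [[0, 0, 0], [32, 0, -4], 85],
  ],
)

```text
time: 3.2
tool_pos: [0.4924, 0.0904, 0.3242]
tcp_rot: [2.228, 2.214, 0.001]
wrist_force: [0.7, -0.4, -0.7]
width: 0.998
grip_force: 0.0
```

>>> step_arm(
  targets=[
    [[0, 0, 0], [32, 0, -4], 85],
    [[0, 0, 0], [32.5, -11, 0], 85],
    [[0, 0, 0], [32.5, -11, 0], 85],
    [[0, 0, 0], [32.5, -11, 0], 85],
    [[0, 0, 0], [32.5, -11, 0], 85],
  ],
)

```text
time: 3.62
tool_pos: [0.4488, 0.2529, 0.3281]
tcp_rot: [2.228, 2.215, 0.001]
wrist_force: [0.5, 0.7, 0.9]
width: 0.998
grip_force: 0.0
```

>>> step_arm(
  targets=[
    [[0, 0, 0], [0, 0, 0], 85],
  ],
)

```text
time: 3.7
tool_pos: [0.4477, 0.256, 0.328]
tcp_rot: [-2.221, -2.218, -0.002]
wrist_force: [-0.1, -0.4, -0.7]
width: 0.991
grip_force: 0.0
```

```bash
python3 - <<'E'
from h import *
import pickle
p,R=pose();print(p,R.as_rotvec());c=calibration("wrist");im=read_camera("wrist");save("w2.png",im);pickle.dump(c,open("w2.pkl","wb"))
for d in look_for("wrist","hub_1"): print(round(d["score"],2),np.round(d["extent"],1))
for d in tip_of("wrist","hub_1"): print(round(d["score"],2),np.round(d["at"],1),at_z(c,d["at"][1],d["at"][0],.003).round(4))
E
```

```text
[0.44765636 0.25601649 0.32802948] [-2.2207129  -2.21830592 -0.00249107]
0.98 [455.9 165.9 514.1 208.2]
0.95 [247.3  97.8 286.8 144.8]
0.92 [2.632e+02 1.000e-01 3.121e+02 2.900e+01]
0.84 [267.1 189.6 311.4 232.7]
0.76 [184.5 315.8 222.9 363.2]
0.67 [362.  248.9 404.9 286.6]
0.58 [448.6  89.6 513.4 137.4]
0.95 [327.4 207.4] [0.3414 0.0306 0.003 ]
0.87 [121.1 268. ] [0.4328 0.3171 0.003 ]
0.86 [203.9 286.5] [0.4546 0.2163 0.003 ]
0.74 [  2.7 287.3] [0.4547 0.4368 0.003 ]
0.59 [180.3 474. ] [0.6852 0.2462 0.003 ]
0.57 [267.7 380.6] [0.5816 0.1262 0.003 ]
```

View pics/w2.png

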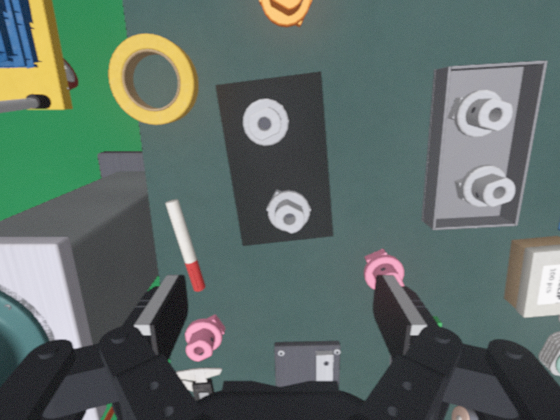

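The wrist view shows mat hubs at px (289,211) and (266,121), both white steel on black. The pink pair at (383,270) and (203,337) and the orange one at the top edge are decoys, and the box hubs are at (484,113) and (488,187). Next is an enlarged crop to confirm and to read the yaws.

```bash
python3 - <<'E'
from h import *
im=cv2.imread("pics/w2.png")
a=cv2.resize(im[165:245,250:330],(480,480),interpolation=cv2.INTER_CUBIC)
b=cv2.resize(im[80:160,225:305],(320,320)+() if 0 else (480,480),interpolation=cv2.INTER_CUBIC)
o=np.hstack([a,b]);o=cv2.resize(o,(800,400),interpolation=cv2.INTER_AREA)
o=np.clip(((o/255.)**1.5)*255,0,255).astype(np.uint8)
cv2.imwrite("pics/hubs.png",o)
E
```

```text
(no output)
```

View pics/hubs.png

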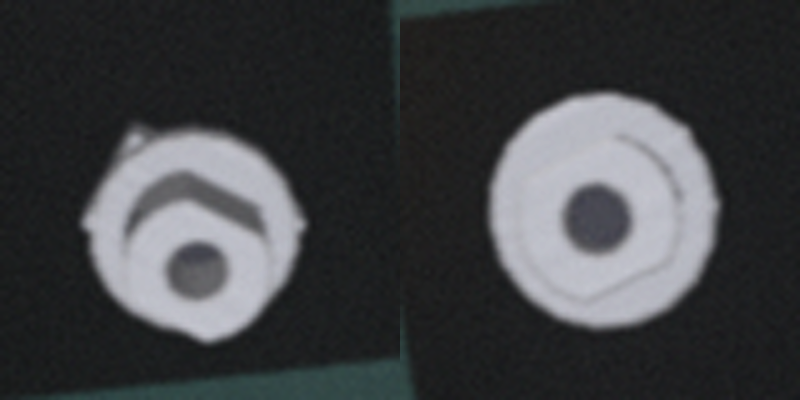

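Left crop: hub A, with its tongue axis at about 28° down-right in the picture (world yaw about -28°). Right crop: hub B, at about +24°. Both are plain steel on the mat, so they are confirmed. I'll go above A with tool yaw 152° for a near look.

```bash
python3 - <<'E'
from h import *
plan([((.4546,.2163,.21),152,85)])
E
```

```text
[[[-0.0,0.0,-0.109],[-3.5,0.5,11.8],85],[[-0.0,0.0,-0.109],[-3.5,0.2,11.8],85],[[-0.0,0.0,-0.109],[-3.6,-0.2,11.8],85],[[-0.0,0.0,-0.108],[-3.5,-0.6,11.8],85],[[-0.0,0.0,-0.109],[-3.4,-1.0,11.8],85]]
[[[-0.0,0.0,-0.108],[-3.3,-1.4,11.8],85],[[-0.0,0.0,-0.109],[-3.1,-1.7,11.8],85],[[-0.0,0.0,-0.108],[-2.9,-2.0,11.8],85],[[-0.0,0.0,-0.109],[-2.7,-2.4,11.7],85],[[-0.001,0.0,-0.108],[-2.4,-2.6,11.8],85]]
10 rows
```

>>> step_arm(
  targets=[
    [[0, 0, -0.109], [-3.5, 0.5, 12], 85],
    [[0, 0, -0.109], [-3.5, 0, 12], 85],
    [[0, 0, -0.109], [-3.5, 0, 12], 85],
    [[0, 0, -0.109], [-3.5, -0.5, 12], 85],
    [[0, 0, -0.109], [-3.5, -1, 12], 85],
  ],
)

```text
time: 4.27
tool_pos: [0.4529, 0.2323, 0.2674]
tcp_rot: [1.544, 2.735, -0.0]
wrist_force: [-0.2, -0.6, -0.0]
width: 0.993
grip_force: 0.0
```

>>> step_arm(
  targets=[
    [[0, 0, -0.109], [-3.5, -1.5, 12], 85],
    [[0, 0, -0.109], [-3, -1.5, 12], 85],
    [[0, 0, -0.108], [-3, -2, 12], 85],
    [[0, 0, -0.108], [-2.5, -2.5, 12], 85],
    [[0, 0, -0.108], [-2.5, -2.5, 10], 85],
  ],
)

```text
time: 4.68
tool_pos: [0.4552, 0.2145, 0.209]
tcp_rot: [-0.756, -3.049, 0.001]
wrist_force: [0.9, -0.2, 0.2]
width: 0.996
grip_force: 0.0
```

>>> step_arm(
  targets=[
    [[0, 0, 0], [0, 0, 0], 85],
  ],
)

```text
time: 4.77
tool_pos: [0.4541, 0.2138, 0.2075]
tcp_rot: [-0.76, -3.045, 0.005]
wrist_force: [-0.1, -0.5, 0.0]
width: 0.994
grip_force: 0.0
```

```bash
cat >> h.py <<'E'
def hubpts():
    t=np.linspace(0,2*np.pi,72,endpoint=False)
    fl=[[.025*np.cos(a),.025*np.sin(a),z] for a in t for z in(.012,.022)]
    return fl
def look(name,pos,w=.025):
    """overlay model at (x,y,z0,yaw deg)"""
    c=calibration("wrist");im=read_camera("wrist").copy();raw=im.copy()
    x,y,z,yaw=pos;a=np.radians(yaw);M=np.array([[np.cos(a),-np.sin(a),0],[np.sin(a),np.cos(a),0],[0,0,1]])
    return c,raw,M
def net(q="hub_1",z=.003,near=None):
    c=calibration("wrist")
    for d in tip_of("wrist",q):print(round(d["score"],2),np.round(d["at"],1),at_z(c,d["at"][1],d["at"][0],z).round(4))
E
python3 - <<'E'
from h import *
import pickle
p,R=pose();print(p,R.as_rotvec());c=calibration("wrist");im=read_camera("wrist");save("w3.png",im);pickle.dump(c,open("w3.pkl","wb"))
net()
ds=[d for d in cut_out("wrist","hub_1")]
for d in ds: print(d["score"],np.round(d["extent"]))
u,v=proj(c,(.4546,.2163,.03)).astype(int);print(u,v)
u=np.clip(u,80,480);v=np.clip(v,80,340)
cv2.imwrite("pics/w3c.png",cv2.resize(im[v-80:v+80,u-80:u+80,::-1],(600,600),interpolation=cv2.INTER_CUBIC));print(u-80,v-80)
E
```

```text
[0.45405054 0.21384499 0.2074798 ] [-0.76010365 -3.04477677  0.00514589]
0.97 [343.2 266.6] [0.5812 0.1293 0.003 ]
0.85 [ 69.5 535. ] [0.4544 0.4374 0.003 ]
0.76 [205.1 279.7] [0.4573 0.2116 0.003 ]
0.66 [325.4 476. ] [0.6615 0.3245 0.003 ]
0.56 [186.1  30.5] [0.3397 0.0299 0.003 ]
0.55 [115.5 381.8] [0.4298 0.3201 0.003 ]
0.97 [254. 176. 312. 247.]
0.97 [239. 324. 292. 385.]
0.95 [  2. 155.  63. 221.]
0.85 [352.  86. 427. 154.]
284 210
204 130
```

View pics/w3c.png

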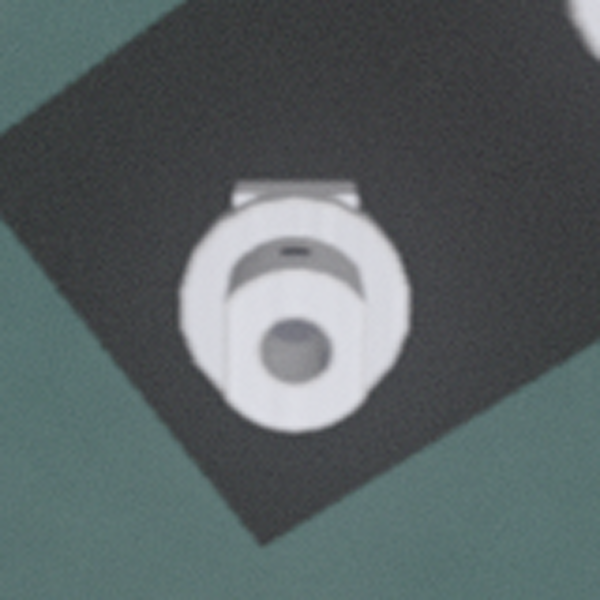

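```bash
python3 - <<'E'
from h import *
import pickle
c=pickle.load(open("w3.pkl","rb"));p,R=pose()
for (a,b),z in(((294.5,349),.051),((295.5,308),.025),((295,181),.003)):
    X=at_z(c,204+(a+.5)/3.75-.5,130+(b+.5)/3.75-.5,z);print(X.round(4),(R.inv().apply(X-p)*1e3).round(1))
print("yaw",np.degrees(np.arctan2(*R.as_matrix()[[1,0],0])))
w=122/115.5/2*50;print("tongue w approx",(355-233)/(411-180)*50*(p[2]+.07-.003)/(p[2]+.07-.025))
E
```

```text
[0.4559 0.2134 0.051 ] [ -1.5  -2.  159.4]
[0.4562 0.2135 0.025 ] [ -1.7  -1.7 185.4]
[0.4358 0.2243 0.003 ] [ 21.5  -1.9 207.4]
yaw 151.7255904776713
tongue w approx 28.681709881632354
```

>>> step_arm(
  targets=[
    [[0, 0, 0], [-2, -2, 30], 60],
    [[0, 0, 0], [0, 0, 35], 55],
    [[0, 0, 0], [0, 0, 30], 50],
    [[0, 0, 0], [0, 0, 12], 45],
    [[0, 0, 0], [0, 0, 0], 24],
  ],
  grip_force=40,
)

```text
time: 5.33
tool_pos: [0.4538, 0.213, 0.1004]
tcp_rot: [-0.761, -3.043, 0.005]
wrist_force: [0.2, 0.2, -0.6]
width: 0.396
grip_force: 0.0
```

>>> step_arm(
  targets=[
    [[0, 0, 0], [0, 0, 0], 20],
    [[0, 0, 0], [0, 0, 0], 20],
    [[0, 0, 0], [0, 0, 0], 20],
    [[0, 0, 0], [0, 0, 0], 20],
  ],
)

```text
time: 5.67
tool_pos: [0.4568, 0.2144, 0.1046]
tcp_rot: [0.76, 3.046, 0.003]
wrist_force: [0.3, -0.4, -2.7]
width: 0.319
grip_force: 43.1
```

```bash
python3 - <<'E'
from h import *
for i in range(2):print(pose()[0])
p,R=pose()
plan([((.456,.214,.15),151.7,20),((.4812,-.0373,.16),91.4,20),((.4812,-.0373,.13),91.4,20)],turn=.12)
E
```

```text
[0.4567893  0.21443043 0.10457136]
[0.4567893  0.21443043 0.10457136]
[[[0.001,0.001,0.002],[0.2,-0.3,-22.7],20],[[0.001,0.001,0.003],[0.2,-0.4,-22.7],20],[[0.0,-0.0,0.117],[-15.7,-23.3,-1.1],20],[[0.0,-0.0,0.117],[-18.3,-21.3,-1.1],20],[[0.0,-0.0,0.117],[-20.7,-19.0,-1.1],20]]
[[[0.0,-0.0,0.117],[-22.7,-16.4,-1.1],20],[[0.0,-0.0,0.117],[-24.5,-13.7,-1.1],20],[[0.0,-0.0,0.117],[-25.9,-10.7,-1.2],20],[[0.0,-0.0,0.117],[-27.0,-7.6,-1.1],20],[[0.0,-0.0,0.117],[-27.7,-4.4,-1.2],20]]
[[[0.0,-0.0,0.116],[-28.0,-1.1,-1.1],20],[[0.0,-0.0,0.0],[-0.0,-0.0,30.0],20]]
12 rows
```

>>> step_arm(
  targets=[
    [[0, 0, 0], [0, 0, -24], 20],
    [[0, 0, 0], [0, 0, -25], 20],
    [[0, 0, 0.117], [-15.7, -23.3, -1], 20],
    [[0, 0, 0.117], [-18.3, -21.3, -1], 20],
    [[0, 0, 0.117], [-20.7, -19, -1], 20],
  ],
)

```text
time: 6.08
tool_pos: [0.4654, 0.1299, 0.1569]
tcp_rot: [1.285, 2.863, 0.003]
wrist_force: [-0.6, 0.4, -3.0]
width: 0.317
grip_force: 43.1
```

>>> step_arm(
  targets=[
    [[0, 0, 0.117], [-22.7, -16.4, -1], 20],
    [[0, 0, 0.117], [-24.5, -13.7, -1], 20],
    [[0, 0, 0.117], [-26, -10.7, -1], 20],
    [[0, 0, 0.117], [-27, -7.6, -1], 20],
    [[0, 0, 0.117], [-27.7, -4.4, -1], 20],
  ],
)

```text
time: 6.5
tool_pos: [0.4796, -0.0107, 0.1611]
tcp_rot: [2.059, 2.37, 0.002]
wrist_force: [0.5, -0.4, -2.0]
width: 0.314
grip_force: 43.1
```

>>> step_arm(
  targets=[
    [[0, 0, 0.116], [-28, -1, -1], 20],
    [[0, 0, 0], [0, 0, 15], 20],
    [[0, 0, 0], [0, 0, 10], 20],
    [[0, 0, 0], [0, 0, 0], 20],
  ],
)

```text
time: 6.83
tool_pos: [0.4806, -0.0372, 0.1342]
tcp_rot: [-2.186, -2.252, 0.003]
wrist_force: [-0.2, 0.7, -2.2]
width: 0.318
grip_force: 43.0
```

```bash
python3 - <<'E'
from h import *
import pickle
p,R=pose();print(p,R.as_rotvec(),"yaw",np.degrees(np.arctan2(*R.as_matrix()[[1,0],0])));c=calibration("wrist");im=read_camera("wrist");save("w4.png",im);pickle.dump(c,open("w4.pkl","wb"))
for q in("gauge_go","gauge_nogo","gauge_end"):net(q,.012)
net("hub_1",.033)
# crop centred on gauge origin
u,v=map(int,proj(c,(.488,-.0692,.012)));print(u,v)
u0=max(0,min(u-130,300));v0=max(0,min(v-130,160));print(u0,v0)
cv2.imwrite("pics/w4c.png",cv2.resize(im[v0:v0+260,u0:u0+260,::-1],(600,600),interpolation=cv2.INTER_CUBIC))
E
```

```text
[ 0.48056614 -0.03722714  0.13419353] [-2.18629216 -2.25151898  0.00329798] yaw 91.68404890606911
0.89 [351.  304.2] [ 0.5015 -0.1261  0.012 ]
0.73 [122.6  51.6] [0.3631 0.0316 0.033 ]
0.58 [257.4 281.1] [ 0.4825 -0.041   0.033 ]
291 282
161 152
```

View pics/w4c.png

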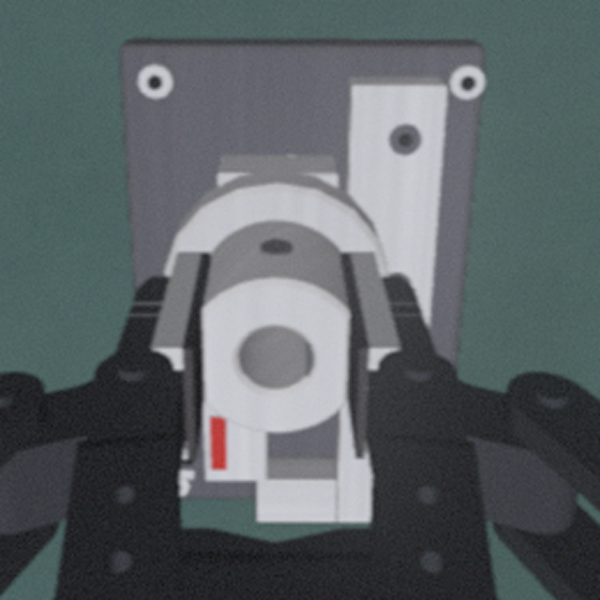

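```bash
python3 - <<'E'
from h import *
import pickle
c=pickle.load(open("w4.pkl","rb"))
s=600/260
f=lambda a,z:at_z(c,161+(a[0]+.5)/s-.5,152+(a[1]+.5)/s-.5,z)
P=lambda n,l,z:(lambda q:print(n,q.round(4).tolist(),"ang",[round(float(np.degrees(np.arctan2(*(q[i]-q[0])[::-1]))),2) for i in range(1,len(q))]))(np.array([f(a,z)[:2] for a in l]))
P("base top",[(122,44),(484,46)],.012)
P("left",[(137,300),(122,44)],.012);P("right",[(458,360),(484,46)],.012)
P("screw",[(155,81),(467,82)],.012)
P("fence in",[(348,235),(351,85)],.022);P("fence out",[(431,315),(446,85)],.022)
P("fence end",[(348,85),(447,84)],.022)
P("endstop edge",[(268,478),(337,479)],.022)
for z in(.033,.037):P("tongue end bottom corners",[(221,157),(336,157)],z)
P("flange",[(162,270),(388,270)],.059-.004)
E
```

```text
base top [[0.4388, 0.0046], [0.5318, 0.0067]] ang [1.32]
left [[0.4404, -0.0702], [0.4388, 0.0046]] ang [91.22]
right [[0.535, -0.0876], [0.5318, 0.0067]] ang [91.93]
screw [[0.4471, -0.005], [0.5285, -0.0029]] ang [1.47]
fence in [[0.4989, -0.0429], [0.4972, -0.002]] ang [92.3]
fence out [[0.5231, -0.0665], [0.5208, -0.0013]] ang [92.08]
fence end [[0.4965, -0.002], [0.521, -0.0011]] ang [2.25]
endstop edge [[0.4797, -0.1236], [0.5003, -0.1233]] ang [0.78]
tongue end bottom corners [[0.4659, -0.0179], [0.4935, -0.0171]] ang [1.68]
tongue end bottom corners [[0.4662, -0.0164], [0.4932, -0.0157]] ang [1.68]
flange [[0.4546, -0.0368], [0.5044, -0.0353]] ang [1.72]
```

>>> step_arm(
  targets=[
    [[0, 0, 0], [11, 0, 0], 20],
    [[0, 0, 0], [0, 0, 12], 20],
    [[0, 0, 0], [0, 0, 6], 20],
    [[0, 0, 0], [0, 0, 0], 20],
  ],
)

```text
time: 7.42
tool_pos: [0.4808, -0.0253, 0.1167]
tcp_rot: [-2.185, -2.254, 0.003]
wrist_force: [-0.9, -0.0, -2.1]
width: 0.321
grip_force: 43.1
```

>>> step_arm(
  targets=[
    [[0, 0, 0], [0, 0, 1.5], 20],
    [[0, 0, 0], [0, 0, 0], 20],
  ],
)

```text
time: 7.58
tool_pos: [0.482, -0.026, 0.1164]
tcp_rot: [-2.187, -2.255, 0.0]
wrist_force: [-0.1, -0.6, -1.8]
width: 0.317
grip_force: 43.1
```

>>> step_arm(
  targets=[
    [[0, 0, 0], [0, 0, 1.5], 20],
    [[0, 0, 0], [0, 0, 0], 20],
  ],
)

```text
time: 7.75
tool_pos: [0.4822, -0.0263, 0.115]
tcp_rot: [2.188, 2.254, 0.0]
wrist_force: [-0.9, 0.2, -2.1]
width: 0.318
grip_force: 43.1
```

>>> step_arm(
  targets=[
    [[0, 0, 0], [0, 0, 1.5], 20],
    [[0, 0, 0], [0, 0, 0], 20],
  ],
)

```text
time: 7.92
tool_pos: [0.482, -0.0263, 0.1134]
tcp_rot: [2.188, 2.254, 0.0]
wrist_force: [0.2, 0.1, -2.6]
width: 0.315
grip_force: 43.1
```

>>> step_arm(
  targets=[
    [[0, 0, 0], [0, 0, 1], 20],
    [[0, 0, 0], [0, 0, 0], 20],
  ],
)

```text
time: 8.08
tool_pos: [0.4819, -0.0263, 0.1123]
tcp_rot: [-2.188, -2.254, 0.0]
wrist_force: [0.0, -0.2, -2.4]
width: 0.319
grip_force: 43.1
```

>>> step_arm(
  targets=[
    [[0, 0, 0], [0, 0, 1], 20],
    [[0, 0, 0], [0, 0, 0], 20],
  ],
)

```text
time: 8.25
tool_pos: [0.4819, -0.0263, 0.1112]
tcp_rot: [-2.188, -2.254, 0.0]
wrist_force: [-0.6, 1.0, -2.4]
width: 0.318
grip_force: 43.1
```

>>> step_arm(
  targets=[
    [[0, 0, 0], [0, 0, 1], 20],
    [[0, 0, 0], [0, 0, 0], 20],
  ],
)

```text
time: 8.42
tool_pos: [0.482, -0.0263, 0.1111]
tcp_rot: [-2.188, -2.254, 0.001]
wrist_force: [-2.3, -0.0, 4.2]
width: 0.319
grip_force: 43.8
```

>>> step_arm(
  targets=[
    [[0, 0, 0], [0, 0, 1], 20],
    [[0, 0, 0], [0, 0, 0], 20],
  ],
)

```text
time: 8.58
tool_pos: [0.4821, -0.0263, 0.1111]
tcp_rot: [-2.187, -2.254, 0.001]
wrist_force: [-5.7, -0.3, 13.1]
width: 0.318
grip_force: 44.7
```

>>> step_arm(
  targets=[
    [[0, 0, 0], [0, 2, -1.3], 20],
    [[0, 0, 0], [0, 2, 0], 20],
    [[0, 0, 0], [0, 0, 0], 20],
  ],
)

```text
time: 8.83
tool_pos: [0.4852, -0.0262, 0.1111]
tcp_rot: [-2.186, -2.253, 0.003]
wrist_force: [-5.7, -0.5, 7.9]
width: 0.32
grip_force: 44.2
```

>>> step_arm(
  targets=[
    [[0, 0, 0], [0, 1, 0], 20],
    [[0, 0, 0], [0, 0, 0], 20],
  ],
)

```text
time: 9.0
tool_pos: [0.4854, -0.0262, 0.1111]
tcp_rot: [-2.185, -2.252, 0.006]
wrist_force: [-8.5, -0.4, 11.6]
width: 0.314
grip_force: 44.6
```

>>> step_arm(
  targets=[
    [[0, 0, 0], [0, 1, 0], 20],
    [[0, 0, 0], [0, 0, 0], 20],
  ],
)

```text
time: 9.17
tool_pos: [0.4856, -0.0262, 0.111]
tcp_rot: [-2.184, -2.251, 0.008]
wrist_force: [-10.4, -1.0, 14.1]
width: 0.317
grip_force: 45.0
```

>>> step_arm(
  targets=[
    [[0, 0, 0], [0, -1, -0.8], 20],
    [[0, 0, 0], [-2.5, 0, 0], 20],
    [[0, 0, 0], [-2.5, 0, 0], 20],
    [[0, 0, 0], [0, 0, 0], 20],
  ],
)

```text
time: 9.5
tool_pos: [0.4854, -0.0298, 0.1112]
tcp_rot: [-2.185, -2.249, 0.002]
wrist_force: [-5.9, 8.2, 6.4]
width: 0.32
grip_force: 44.1
```

>>> step_arm(
  targets=[
    [[0, 0, 0], [-1.5, 0, 0], 20],
    [[0, 0, 0], [-1.5, 0, 0], 20],
    [[0, 0, 0], [0, 0, 0], 20],
  ],
)

```text
time: 9.75
tool_pos: [0.4855, -0.0325, 0.1112]
tcp_rot: [-2.185, -2.249, 0.001]
wrist_force: [-6.3, 7.9, 7.3]
width: 0.321
grip_force: 44.1
```

>>> step_arm(
  targets=[
    [[0, 0, 0], [-1.5, 0, 0], 20],
    [[0, 0, 0], [0, 0, 0], 20],
  ],
)

```text
time: 9.92
tool_pos: [0.4855, -0.0339, 0.1112]
tcp_rot: [-2.185, -2.249, 0.001]
wrist_force: [-7.2, 7.9, 7.7]
width: 0.316
grip_force: 44.1
```

>>> step_arm(
  targets=[
    [[0, 0, 0], [-1.5, 0, 0], 20],
    [[0, 0, 0], [0, 0, 0], 20],
  ],
)

```text
time: 10.08
tool_pos: [0.4856, -0.0354, 0.1112]
tcp_rot: [-2.185, -2.249, 0.001]
wrist_force: [-6.1, 8.0, 7.1]
width: 0.319
grip_force: 44.1
```

>>> step_arm(
  targets=[
    [[0, 0, 0], [-1.5, 0, 0], 20],
    [[0, 0, 0], [0, 0, 0], 20],
  ],
)

```text
time: 10.25
tool_pos: [0.4856, -0.0369, 0.1112]
tcp_rot: [-2.185, -2.249, 0.001]
wrist_force: [-6.8, 7.7, 7.4]
width: 0.319
grip_force: 44.1
```

>>> step_arm(
  targets=[
    [[0, 0, 0], [-1.5, 0, 0], 20],
    [[0, 0, 0], [0, 0, 0], 20],
  ],
)

```text
time: 10.42
tool_pos: [0.4857, -0.0384, 0.1112]
tcp_rot: [-2.185, -2.249, 0.001]
wrist_force: [-7.2, 8.1, 7.9]
width: 0.319
grip_force: 44.2
```

>>> step_arm(
  targets=[
    [[0, 0, 0], [-1.5, 0, 0], 20],
    [[0, 0, 0], [0, 0, 0], 20],
  ],
)

```text
time: 10.58
tool_pos: [0.4857, -0.0398, 0.1112]
tcp_rot: [-2.185, -2.249, 0.001]
wrist_force: [-6.7, 7.9, 7.6]
width: 0.317
grip_force: 44.2
```

>>> step_arm(
  targets=[
    [[0, 0, 0], [-1.5, 0, 0], 20],
    [[0, 0, 0], [0, 0, 0], 20],
  ],
)

```text
time: 10.75
tool_pos: [0.4858, -0.0413, 0.1112]
tcp_rot: [-2.185, -2.249, 0.001]
wrist_force: [-6.7, 8.1, 7.1]
width: 0.321
grip_force: 44.1
```

>>> step_arm(
  targets=[
    [[0, 0, 0], [-1.5, 0, 0], 20],
    [[0, 0, 0], [0, 0, 0], 20],
  ],
)

```text
time: 10.92
tool_pos: [0.4858, -0.0418, 0.1113]
tcp_rot: [-2.185, -2.247, -0.001]
wrist_force: [-6.5, 13.1, 8.8]
width: 0.324
grip_force: 44.4
```

>>> step_arm(
  targets=[
    [[0, 0, 0], [-1.5, 0, 0], 20],
    [[0, 0, 0], [0, 0, 0], 20],
  ],
)

```text
time: 11.08
tool_pos: [0.4858, -0.0422, 0.1114]
tcp_rot: [-2.184, -2.245, -0.003]
wrist_force: [-6.9, 18.4, 10.7]
width: 0.32
grip_force: 44.5
```

>>> step_arm(
  targets=[
    [[0, 0, 0], [-1.5, 0, 0], 20],
    [[0, 0, 0], [0, 0, 0], 20],
  ],
)

```text
time: 11.25
tool_pos: [0.486, -0.0431, 0.1116]
tcp_rot: [-2.185, -2.244, -0.005]
wrist_force: [-7.1, 20.4, 10.7]
width: 0.313
grip_force: 44.9
```

The hub stopped at the go step: the force rose with the tool at y ≈ -0.042. That fits its tongue, which I measured at about 27.5 mm, so hub A is a reject. I'll back off, lift and take it to the tray.

```bash
python3 - <<'E'
from h import *
p,R=pose();q=(p+R.apply([.008,-.0035,-.068]),R)
plan([((.563,-.343,.18),91.5,20),((.563,-.343,.112),91.5,20,30)],start=q)
E
```

```text
[[[-0.001,-0.001,0.0],[-34.3,8.0,-0.4],20],[[-0.0,-0.001,0.0],[-34.4,8.0,-0.4],20],[[-0.001,-0.001,0.0],[-34.3,8.0,-0.3],20],[[-0.0,-0.001,0.0],[-34.4,8.0,-0.3],20],[[-0.001,-0.001,0.0],[-34.3,8.0,-0.2],20]]
[[[-0.0,-0.001,0.0],[-34.4,8.0,-0.2],20],[[-0.001,-0.001,0.0],[-34.3,8.1,-0.2],20],[[-0.0,-0.001,0.0],[-34.4,8.0,-0.1],20],[[-0.001,-0.001,0.0],[-34.3,8.1,-0.1],20],[[0.0,-0.0,0.0],[-0.0,-0.0,22.7],20]]
[[[0.0,-0.0,0.0],[-0.0,-0.0,22.6],20],[[0.0,-0.0,0.0],[-0.1,-0.0,22.7],20]]
12 rows
```

>>> step_arm(
  targets=[
    [[0, 0, 0], [4, 0, 0], 20],
    [[0, 0, 0], [4, -3, 0], 20],
    [[0, 0, 0], [0, 0, -8], 20],
    [[0, 0, 0], [0, 0, -25], 20],
    [[0, 0, 0], [0, 0, -35], 20],
  ],
)

```text
time: 11.67
tool_pos: [0.4821, -0.0395, 0.1772]
tcp_rot: [-2.184, -2.251, 0.006]
wrist_force: [0.4, -0.2, -2.6]
width: 0.315
grip_force: 43.1
```

>>> step_arm(
  targets=[
    [[0, 0, 0], [-34, 9, 0], 20],
    [[0, 0, 0], [-34, 9, 0], 20],
    [[0, 0, 0], [-34, 9, 0], 20],
    [[0, 0, 0], [-34, 9, 0], 20],
    [[0, 0, 0], [-34, 9, 0], 20],
  ],
)

```text
time: 12.08
tool_pos: [0.5352, -0.2104, 0.1802]
tcp_rot: [2.187, 2.253, 0.001]
wrist_force: [0.6, 0.3, -2.7]
width: 0.322
grip_force: 43.3
```

>>> step_arm(
  targets=[
    [[0, 0, 0], [-34, 9, 0], 20],
    [[0, 0, 0], [-34, 8, 0], 20],
    [[0, 0, 0], [-34, 8, 0], 20],
    [[0, 0, 0], [-32, 8, 0], 20],
    [[0, 0, 0], [0, 0, 0], 20],
  ],
)

```text
time: 12.5
tool_pos: [0.5732, -0.3481, 0.1804]
tcp_rot: [2.187, 2.246, -0.001]
wrist_force: [0.9, 0.2, -1.5]
width: 0.321
grip_force: 43.1
```

```bash
python3 - <<'E'
from h import *
p,R=pose();print(p);c=calibration("wrist");im=read_camera("wrist");save("w5.png",im)
for q in("reject_tray",):
    for d in cut_out("wrist",q)[:2]:
        e=d["extent"];print(d["score"],e,at_z(c,e[0],e[1],.045)[:2].round(3),at_z(c,e[2],e[3],.045)[:2].round(3))
net("reject_tray",0)
E
```

```text
[ 0.57317047 -0.34813925  0.18036682]
0.66 [140.1, 0.0, 373.7, 292.1] [ 0.494 -0.217] [ 0.642 -0.396]
0.84 [158.2 259.5] [ 0.5544 -0.3028  0.    ]
```

View pics/w5.png

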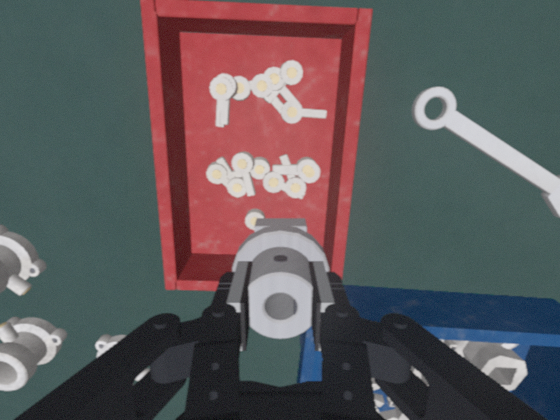

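```bash
python3 - <<'E'
from h import *
c=calibration("wrist")
for a in((142,2),(371,10),(344,283),(165,290)):print(at_z(c,*a,.045).round(4))
for a in((180,31),(341,38),(328,265),(190,254)):print("fl",at_z(c,*a,.003).round(4))
for a in((308,285),(302,378),(560,292)):print("blue",at_z(c,*a,.06).round(4))
p,R=pose();print(R.as_matrix()[:,2])
E
```

```text
[ 0.4923 -0.2111  0.045 ]
[ 0.6165 -0.2115  0.045 ]
[ 0.6169 -0.3806  0.045 ]
[ 0.4897 -0.3897  0.045 ]
fl [ 0.5003 -0.2172  0.003 ]
fl [ 0.6081 -0.2185  0.003 ]
fl [ 0.6119 -0.3887  0.003 ]
fl [ 0.497  -0.3816  0.003 ]
blue [ 0.5898 -0.3738  0.06  ]
blue [ 0.5896 -0.4516  0.06  ]
blue [ 0.7569 -0.3746  0.06  ]
[-2.18939677e-04  4.65167853e-04 -9.99999868e-01]
```

>>> step_arm(
  targets=[
    [[0, 0, 0], [15, -20, 0], 20],
    [[0, 0, 0], [0, 0, 30], 20],
    [[0, 0, 0], [0, 0, 30], 20],
    [[0, 0, 0], [0, 0, 12], 20],
    [[0, 0, 0], [0, 0, 0], 20],
  ],
)

```text
time: 13.07
tool_pos: [0.549, -0.3242, 0.1041]
tcp_rot: [-2.182, -2.251, 0.001]
wrist_force: [0.1, -0.1, -1.2]
width: 0.318
grip_force: 43.2
```

>>> step_arm(
  targets=[
    [[0, 0, 0], [0, 0, 3], 20],
    [[0, 0, 0], [0, 0, 0], 20],
  ],
)

```text
time: 13.23
tool_pos: [0.5517, -0.3268, 0.1054]
tcp_rot: [2.186, 2.254, 0.0]
wrist_force: [0.0, -0.2, -1.7]
width: 0.315
grip_force: 43.2
```

>>> step_arm(
  targets=[
    [[0, 0, 0], [0, 0, 2.5], 20],
    [[0, 0, 0], [0, 0, 0], 20],
  ],
)

```text
time: 13.4
tool_pos: [0.5518, -0.3272, 0.1031]
tcp_rot: [2.186, 2.253, 0.001]
wrist_force: [0.1, 0.4, -2.8]
width: 0.316
grip_force: 43.2
```

>>> step_arm(
  targets=[
    [[0, 0, 0], [0, 0, 1], 20],
    [[0, 0, 0], [0, 0, 0], 48],
    [[0, 0, 0], [0, 0, 0], 48],
    [[0, 0, 0], [0, 0, 0], 48],
  ],
)

```text
time: 13.73
tool_pos: [0.5514, -0.3272, 0.1017]
tcp_rot: [2.187, 2.254, 0.0]
wrist_force: [0.6, 0.5, 0.3]
width: 0.562
grip_force: 0.0
```

>>> step_arm(
  targets=[
    [[0, 0, 0], [0, 0, -30], 48],
    [[0, 0, 0], [0, 0, -38], 48],
    [[0, 0, 0], [0, 0, -38], 48],
  ],
)

```text
time: 13.98
tool_pos: [0.5501, -0.3263, 0.2068]
tcp_rot: [-2.186, -2.252, 0.001]
wrist_force: [1.3, 0.3, 0.5]
width: 0.559
grip_force: 0.0
```

```bash
python3 - <<'E'
from h import *
p,R=pose();print(p)
read_camera("top");c=calibration("top")
for d in tip_of("top","hub_1"):print(round(d["score"],2),np.round(d["at"],1),at_z(c,d["at"][1],d["at"][0],.003).round(4))
plan([((.49,0,.21),60,85),((.432,.317,.21),24,85)],step=40,turn=.12)
E
```

```text
[ 0.55007742 -0.32628841  0.206753  ]
0.87 [155.4 181.5] [0.67   0.3251 0.003 ]
0.82 [234.2 135.2] [0.4539 0.4472 0.003 ]
0.8 [184.3 253.7] [0.586  0.1263 0.003 ]
0.78 [191.3 418.9] [ 0.56   -0.3228  0.003 ]
0.75 [243.  183.9] [0.4284 0.3152 0.003 ]
0.73 [152.5 211.8] [0.6769 0.2413 0.003 ]
0.62 [272.9 288.6] [0.3451 0.0351 0.003 ]
[[[0.002,0.001,0.061],[36.8,-6.1,0.3],85],[[0.002,0.001,0.062],[36.4,-8.4,0.3],85],[[0.001,0.0,0.062],[35.8,-10.6,0.4],85],[[0.002,0.001,0.061],[35.1,-12.8,0.4],85],[[0.001,0.0,0.062],[34.2,-14.9,0.4],85]]
[[[0.002,0.001,0.061],[33.2,-17.0,0.5],85],[[0.001,0.0,0.062],[32.1,-19.0,0.5],85],[[0.002,0.001,0.061],[30.9,-21.0,0.6],85],[[0.001,0.0,0.062],[29.5,-22.8,0.6],85],[[0.0,0.0,0.07],[27.3,-23.2,-0.0],85]]
[[[0.0,0.0,0.07],[25.6,-25.1,-0.0],85],[[0.0,0.0,0.07],[23.8,-26.8,-0.0],85],[[0.0,0.0,0.07],[21.8,-28.4,-0.0],85],[[0.0,-0.0,0.07],[19.8,-29.8,-0.0],85],[[0.0,-0.0,0.069],[17.6,-31.1,-0.0],85]]
[[[0.0,-0.0,0.07],[15.5,-32.3,-0.0],85],[[0.0,-0.0,0.069],[13.2,-33.3,-0.0],85],[[0.0,-0.0,0.07],[10.8,-34.1,-0.0],85]]
18 rows
```

Hub A stands in the tray at about (0.56, -0.32). Now over to hub B.

>>> step_arm(
  targets=[
    [[0, 0, 0.062], [37, -6, 0], 48],
    [[0, 0, 0.062], [36.5, -8.5, 0], 48],
    [[0, 0, 0.062], [36, -10.5, 0], 60],
    [[0, 0, 0.062], [35, -13, 0], 85],
    [[0, 0, 0.062], [34, -15, 0], 85],
  ],
)

```text
time: 14.5
tool_pos: [0.5142, -0.1421, 0.207]
tcp_rot: [2.513, 1.885, 0.001]
wrist_force: [0.8, 0.7, 1.1]
width: 0.954
grip_force: 0.0
```

>>> step_arm(
  targets=[
    [[0, 0, 0.062], [33, -17, 0], 85],
    [[0, 0, 0.062], [32, -19, 0], 85],
    [[0, 0, 0.062], [31, -21, 0], 85],
    [[0, 0, 0.062], [29.5, -23, 0], 85],
    [[0, 0, 0.07], [27.5, -23, 0], 85],
  ],
)

```text
time: 14.92
tool_pos: [0.4792, 0.04, 0.2071]
tcp_rot: [2.78, 1.464, 0.001]
wrist_force: [0.3, -0.3, 0.1]
width: 0.992
grip_force: 0.0
```

>>> step_arm(
  targets=[
    [[0, 0, 0.07], [25.5, -25, 0], 85],
    [[0, 0, 0.07], [24, -27, 0], 85],
    [[0, 0, 0.07], [22, -28.5, 0], 85],
    [[0, 0, 0.07], [20, -30, 0], 85],
    [[0, 0, 0.07], [17.5, -31, 0], 85],
  ],
)

```text
time: 15.33
tool_pos: [0.448, 0.2168, 0.2072]
tcp_rot: [-2.992, -0.957, -0.002]
wrist_force: [0.6, 0.2, 0.3]
width: 0.994
grip_force: 0.0
```

>>> step_arm(
  targets=[
    [[0, 0, 0.07], [15.5, -32, 0], 85],
    [[0, 0, 0.07], [13, -33, 0], 85],
    [[0, 0, 0.07], [11, -34, 0], 85],
    [[0, 0, 0], [0, 0, 0], 85],
    [[0, 0, 0], [0, 0, 0], 85],
  ],
)

```text
time: 15.75
tool_pos: [0.4296, 0.3219, 0.207]
tcp_rot: [-3.074, -0.65, -0.001]
wrist_force: [0.6, -0.8, -0.2]
width: 0.991
grip_force: 0.0
```

```bash
python3 - <<'E'
from h import *
import pickle
p,R=pose();print(p,"yaw",np.degrees(np.arctan2(*R.as_matrix()[[1,0],0])));c=calibration("wrist");im=read_camera("wrist");save("w6.png",im);pickle.dump(c,open("w6.pkl","wb"))
net()
u,v=map(int,proj(c,(.432,.317,.03)));u=np.clip(u,80,480);v=np.clip(v,80,340);print(u-80,v-80)
cv2.imwrite("pics/w6c.png",cv2.resize(im[v-80:v+80,u-80:u+80,::-1],(600,600),interpolation=cv2.INTER_CUBIC))
E
```

```text
[0.42964485 0.32189249 0.20703409] yaw 23.888994351145147
0.78 [198.2 289. ] [0.4342 0.3143 0.003 ]
0.58 [117.8 163.4] [0.455  0.4342 0.003 ]
207 129
```

View pics/w6c.png

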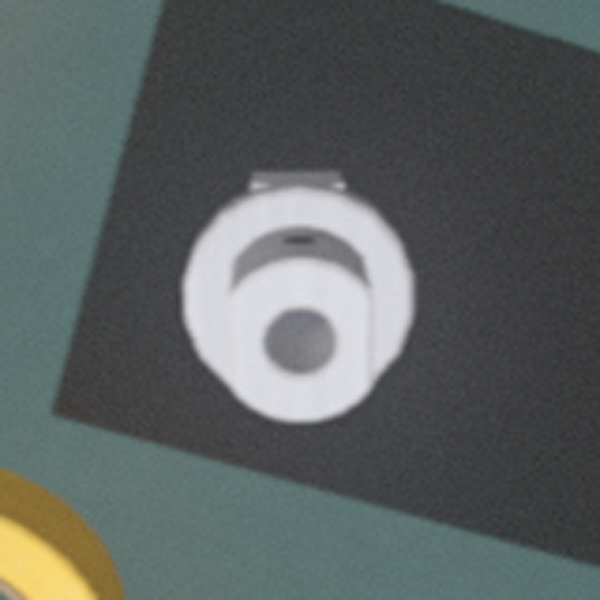

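The crop shows hub B aligned with the tool, with its boss top centre at crop (300,341). Its tongue end is clearly narrower than A's, 89 px against 122 px.

```bash
python3 - <<'E'
from h import *
import pickle
c=pickle.load(open("w6.pkl","rb"));p,R=pose()
for (a,b),z in(((300,340),.051),((298.5,297),.025),((297,172),.003)):
    X=at_z(c,207+(a+.5)/3.75-.5,129+(b+.5)/3.75-.5,z);print(X.round(4),(R.inv().apply(X-p)*1e3).round(1))
E
```

```text
[0.4311 0.3176 0.051 ] [  0.2   2.4 155.7]
[0.4315 0.3176 0.025 ] [  0.7   2.6 181.7]
[0.4522 0.3268 0.003 ] [ 23.3   2.4 203.7]
```

>>> step_arm(
  targets=[
    [[0, 0, 0], [-0.5, 2.5, 30], 60],
    [[0, 0, 0], [0, 0, 35], 55],
    [[0, 0, 0], [0, 0, 30], 50],
    [[0, 0, 0], [0, 0, 12], 45],
    [[0, 0, 0], [0, 0, 0], 24],
  ],
)

```text
time: 16.27
tool_pos: [0.4299, 0.3158, 0.0979]
tcp_rot: [3.074, 0.64, -0.006]
wrist_force: [-0.6, -0.2, -0.3]
width: 0.401
grip_force: 0.0
```

>>> step_arm(
  targets=[
    [[0, 0, 0], [0, 0, 0], 20],
    [[0, 0, 0], [0, 0, 0], 20],
    [[0, 0, 0], [0, 0, 0], 20],
    [[0, 0, 0], [0, 0, 0], 20],
  ],
)

```text
time: 16.6
tool_pos: [0.431, 0.3175, 0.1006]
tcp_rot: [-3.075, -0.643, -0.001]
wrist_force: [0.0, -0.8, -3.2]
width: 0.321
grip_force: 43.4
```

```bash
python3 - <<'E'
from h import *
p,R=pose();print(p)
q=(p+np.array([0,0,.05]),R)
plan([((.482,-.022,.16),91.5,20)],start=q,turn=.12)
E
```

```text
[0.43095515 0.31753492 0.10059328]
[[[0.0,-0.0,-0.118],[-8.9,33.2,-0.9],20],[[0.0,-0.0,-0.119],[-12.8,31.9,-1.0],20],[[0.0,-0.0,-0.118],[-16.5,30.1,-0.9],20],[[0.0,-0.0,-0.119],[-19.9,28.0,-1.0],20],[[0.0,-0.0,-0.118],[-23.1,25.4,-0.9],20]]
[[[0.0,-0.0,-0.119],[-25.9,22.5,-1.0],20],[[0.0,-0.0,-0.118],[-28.4,19.3,-0.9],20],[[0.0,-0.0,-0.119],[-30.5,15.8,-1.0],20],[[0.0,-0.0,-0.118],[-32.1,12.1,-0.9],20],[[0.001,-0.0,-0.119],[-33.3,8.2,-1.0],20]]
10 rows
```

>>> step_arm(
  targets=[
    [[0, 0, 0], [0, 0, -25], 20],
    [[0, 0, 0], [0, 0, -25], 20],
    [[0, 0, -0.118], [-9, 33, -1], 20],
    [[0, 0, -0.118], [-13, 32, -1], 20],
    [[0, 0, -0.118], [-16.5, 30, -1], 20],
  ],
)

```text
time: 17.02
tool_pos: [0.446, 0.2154, 0.1544]
tcp_rot: [2.909, 1.187, 0.004]
wrist_force: [0.1, 0.0, -2.9]
width: 0.314
grip_force: 43.4
```

>>> step_arm(
  targets=[
    [[0, 0, -0.118], [-20, 28, -1], 20],
    [[0, 0, -0.118], [-23, 25.5, -1], 20],
    [[0, 0, -0.118], [-26, 22.5, -1], 20],
    [[0, 0, -0.118], [-28.5, 19.5, -1], 20],
    [[0, 0, -0.119], [-30.5, 16, -1], 20],
  ],
)

```text
time: 17.43
tool_pos: [0.4694, 0.0496, 0.1585]
tcp_rot: [2.458, 1.955, 0.001]
wrist_force: [-0.2, 0.6, -2.6]
width: 0.314
grip_force: 43.4
```

>>> step_arm(
  targets=[
    [[0, 0, -0.119], [-32, 12, -1], 20],
    [[0, 0, -0.119], [-33.5, 8, -1], 20],
    [[0, 0, 0], [-6, 0, 10], 20],
    [[0, 0, 0], [0, 0, 15], 20],
    [[0, 0, 0], [0, 0, 0], 20],
  ],
)

```text
time: 17.85
tool_pos: [0.4755, -0.0208, 0.1327]
tcp_rot: [-2.227, -2.211, 0.004]
wrist_force: [-1.3, -0.6, -4.0]
width: 0.317
grip_force: 43.3
```

>>> step_arm(
  targets=[
    [[0, 0, 0], [0, 0, 0], 20],
  ],
)

```text
time: 17.93
tool_pos: [0.4762, -0.02, 0.1339]
tcp_rot: [-2.226, -2.214, 0.003]
wrist_force: [-0.5, 0.9, -2.8]
width: 0.319
grip_force: 43.3
```

```bash
python3 - <<'E'
from h import *
p,R=pose();print(p,"yaw",np.degrees(np.arctan2(*R.as_matrix()[[1,0],0])))
E
```

```text
[ 0.47620105 -0.02002748  0.13393672] yaw 89.69730353793274
```

>>> step_arm(
  targets=[
    [[0, 0, -0.033], [-5, 6, 8], 20],
    [[0, 0, 0], [0, 0, 8], 20],
    [[0, 0, 0], [0, 0, 5], 20],
    [[0, 0, 0], [0, 0, 0], 20],
  ],
)

```text
time: 18.27
tool_pos: [0.4823, -0.0245, 0.1126]
tcp_rot: [-2.188, -2.252, 0.002]
wrist_force: [-0.9, 0.2, -1.7]
width: 0.319
grip_force: 43.5
```

>>> step_arm(
  targets=[
    [[0, 0, 0], [0, 0, 1.5], 20],
    [[0, 0, 0], [0, 0, 0], 20],
  ],
)

```text
time: 18.43
tool_pos: [0.4832, -0.0248, 0.1122]
tcp_rot: [-2.189, -2.253, 0.0]
wrist_force: [0.6, -0.7, -3.1]
width: 0.318
grip_force: 43.5
```

>>> step_arm(
  targets=[
    [[0, 0, 0], [0, 0, 1], 20],
    [[0, 0, 0], [0, 0, 0], 20],
  ],
)

```text
time: 18.6
tool_pos: [0.4835, -0.0251, 0.1115]
tcp_rot: [2.189, 2.253, 0.0]
wrist_force: [-0.0, 0.1, -2.7]
width: 0.319
grip_force: 43.5
```

```bash
python3 - <<'E'
from h import *
p,R=pose();print(p,"yaw",np.degrees(np.arctan2(*R.as_matrix()[[1,0],0])))
E
```

```text
[ 0.48349998 -0.02512857  0.1114517 ] yaw 91.64989021102456
```

>>> step_arm(
  targets=[
    [[0, 0, 0], [0, 0, 1], 20],
    [[0, 0, 0], [0, 0, 0], 20],
  ],
)

```text
time: 18.77
tool_pos: [0.4834, -0.0252, 0.1103]
tcp_rot: [2.189, 2.253, 0.0]
wrist_force: [0.3, 0.1, -3.6]
width: 0.324
grip_force: 43.5
```

>>> step_arm(
  targets=[
    [[0, 0, 0], [0, 0, 0.7], 20],
    [[0, 0, 0], [0, 0, 0], 20],
  ],
)

```text
time: 18.93
tool_pos: [0.4834, -0.0253, 0.1095]
tcp_rot: [-2.189, -2.253, 0.0]
wrist_force: [0.3, 0.5, -2.5]
width: 0.319
grip_force: 43.5
```

>>> step_arm(
  targets=[
    [[0, 0, 0], [0, 0, 0.7], 20],
    [[0, 0, 0], [0, 0, 0], 20],
  ],
)

```text
time: 19.1
tool_pos: [0.4833, -0.0253, 0.1087]
tcp_rot: [-2.189, -2.253, 0.0]
wrist_force: [-0.3, -0.5, -2.3]
width: 0.318
grip_force: 43.5
```

>>> step_arm(
  targets=[
    [[0, 0, 0], [0, 0, 0.7], 20],
    [[0, 0, 0], [0, 0, 0], 20],
  ],
)

```text
time: 19.27
tool_pos: [0.4835, -0.0253, 0.1082]
tcp_rot: [2.189, 2.253, 0.0]
wrist_force: [-0.4, 0.5, -1.9]
width: 0.32
grip_force: 43.6
```

>>> step_arm(
  targets=[
    [[0, 0, 0], [0, 0, 0.7], 20],
    [[0, 0, 0], [0, 0, 0], 20],
  ],
)

```text
time: 19.43
tool_pos: [0.4835, -0.0252, 0.1082]
tcp_rot: [-2.189, -2.253, 0.0]
wrist_force: [-1.7, 0.6, 4.5]
width: 0.322
grip_force: 44.2
```

>>> step_arm(
  targets=[
    [[0, 0, 0], [0, 1.5, -0.4], 20],
    [[0, 0, 0], [0, 1.5, 0], 20],
    [[0, 0, 0], [0, 0, 0], 20],
  ],
)

```text
time: 19.68
tool_pos: [0.4863, -0.0252, 0.1082]
tcp_rot: [-2.189, -2.253, 0.001]
wrist_force: [-4.1, -0.8, 4.8]
width: 0.316
grip_force: 44.5
```

>>> step_arm(
  targets=[
    [[0, 0, 0], [0, 1, 0], 20],
    [[0, 0, 0], [0, 0, 0], 20],
  ],
)

```text
time: 19.85
tool_pos: [0.4867, -0.0252, 0.1082]
tcp_rot: [-2.188, -2.252, 0.003]
wrist_force: [-7.2, -0.9, 8.8]
width: 0.317
grip_force: 44.8
```

>>> step_arm(
  targets=[
    [[0, 0, 0], [0, 1, 0], 20],
    [[0, 0, 0], [0, 0, 0], 20],
  ],
)

```text
time: 20.02
tool_pos: [0.4874, -0.0252, 0.1082]
tcp_rot: [-2.187, -2.252, 0.004]
wrist_force: [-6.6, -0.2, 8.9]
width: 0.32
grip_force: 44.9
```

>>> step_arm(
  targets=[
    [[0, 0, 0], [0, 1, 0], 20],
    [[0, 0, 0], [0, 0, 0], 20],
  ],
)

```text
time: 20.18
tool_pos: [0.4888, -0.0251, 0.1082]
tcp_rot: [-2.188, -2.252, 0.002]
wrist_force: [-5.7, -0.4, 8.6]
width: 0.319
grip_force: 44.7
```

>>> step_arm(
  targets=[
    [[0, 0, 0], [0, 0, -0.7], 20],
    [[0, 0, 0], [0, 1, 0], 20],
    [[0, 0, 0], [0, 0, 0], 20],
  ],
)

```text
time: 20.43
tool_pos: [0.489, -0.0251, 0.1082]
tcp_rot: [-2.187, -2.251, 0.004]
wrist_force: [-6.9, -1.6, 6.3]
width: 0.318
grip_force: 44.5
```

>>> step_arm(
  targets=[
    [[0, 0, 0], [0, 1, 0], 20],
    [[0, 0, 0], [0, 0, 0], 20],
  ],
)

```text
time: 20.6
tool_pos: [0.4892, -0.0251, 0.1082]
tcp_rot: [-2.186, -2.25, 0.007]
wrist_force: [-9.1, -0.8, 9.6]
width: 0.318
grip_force: 44.9
```

>>> step_arm(
  targets=[
    [[0, 0, 0], [0, 1, 0], 20],
    [[0, 0, 0], [0, 0, 0], 20],
  ],
)

```text
time: 20.77
tool_pos: [0.4894, -0.0251, 0.1082]
tcp_rot: [-2.185, -2.249, 0.009]
wrist_force: [-11.7, -1.0, 12.4]
width: 0.319
grip_force: 45.3
```

>>> step_arm(
  targets=[
    [[0, 0, 0], [0, -1.2, -0.9], 20],
    [[0, 0, 0], [-3, 0, 0], 20],
    [[0, 0, 0], [-4, 0, 0], 20],
    [[0, 0, 0], [-4, 0, 0], 20],
    [[0, 0, 0], [0, 0, 0], 20],
  ],
)

```text
time: 21.18
tool_pos: [0.4895, -0.0353, 0.1083]
tcp_rot: [-2.187, -2.248, 0.003]
wrist_force: [-6.9, 3.1, 2.4]
width: 0.321
grip_force: 44.0
```

>>> step_arm(
  targets=[
    [[0, 0, 0], [-3, 0, 0], 20],
    [[0, 0, 0], [-3, 0, 0], 20],
    [[0, 0, 0], [0, 0, 0], 20],
  ],
)

```text
time: 21.43
tool_pos: [0.4896, -0.0411, 0.1083]
tcp_rot: [-2.187, -2.248, 0.003]
wrist_force: [-5.8, 4.4, 2.1]
width: 0.321
grip_force: 44.0
```

>>> step_arm(
  targets=[
    [[0, 0, 0], [-3, 0, 0], 20],
    [[0, 0, 0], [-3, 0, 0], 20],
    [[0, 0, 0], [0, 0, 0], 20],
  ],
)

```text
time: 21.68
tool_pos: [0.4898, -0.047, 0.1083]
tcp_rot: [-2.187, -2.248, 0.003]
wrist_force: [-6.9, 4.6, 2.7]
width: 0.32
grip_force: 44.0
```

>>> step_arm(
  targets=[
    [[0, 0, 0], [-3, 0, 0], 20],
    [[0, 0, 0], [-3, 0, 0], 20],
    [[0, 0, 0], [0, 0, 0], 20],
  ],
)

```text
time: 21.93
tool_pos: [0.4899, -0.053, 0.1083]
tcp_rot: [-2.186, -2.248, 0.003]
wrist_force: [-6.6, 4.9, 2.4]
width: 0.319
grip_force: 44.1
```

>>> step_arm(
  targets=[
    [[0, 0, 0], [-3, 0, 0], 20],
    [[0, 0, 0], [-3, 0, 0], 20],
    [[0, 0, 0], [0, 0, 0], 20],
  ],
)

```text
time: 22.18
tool_pos: [0.4901, -0.059, 0.1083]
tcp_rot: [-2.186, -2.248, 0.003]
wrist_force: [-6.8, 4.7, 1.9]
width: 0.316
grip_force: 44.1
```

>>> step_arm(
  targets=[
    [[0, 0, 0], [-3, 0, 0], 20],
    [[0, 0, 0], [-3, 0, 0], 20],
    [[0, 0, 0], [0, 0, 0], 20],
  ],
)

```text
time: 22.43
tool_pos: [0.4903, -0.0649, 0.1083]
tcp_rot: [-2.186, -2.248, 0.003]
wrist_force: [-6.7, 4.7, 2.3]
width: 0.318
grip_force: 44.1
```

>>> step_arm(
  targets=[
    [[0, 0, 0], [-2, 0, 0], 20],
    [[0, 0, 0], [-2, 0, 0], 20],
    [[0, 0, 0], [0, 0, 0], 20],
  ],
)

```text
time: 22.68
tool_pos: [0.4903, -0.0687, 0.1083]
tcp_rot: [-2.186, -2.248, 0.002]
wrist_force: [-6.9, 5.7, 1.7]
width: 0.316
grip_force: 44.1
```

>>> step_arm(
  targets=[
    [[0, 0, 0], [-2, 0, 0], 20],
    [[0, 0, 0], [0, 0, 0], 20],
  ],
)

```text
time: 22.85
tool_pos: [0.4904, -0.0707, 0.1083]
tcp_rot: [-2.186, -2.248, 0.002]
wrist_force: [-6.7, 4.9, 3.0]
width: 0.317
grip_force: 44.1
```

>>> step_arm(
  targets=[
    [[0, 0, 0], [-2, 0, 0], 20],
    [[0, 0, 0], [0, 0, 0], 20],
  ],
)

```text
time: 23.02
tool_pos: [0.4905, -0.0726, 0.1083]
tcp_rot: [-2.186, -2.248, 0.002]
wrist_force: [-6.8, 6.1, 3.4]
width: 0.32
grip_force: 44.2
```

>>> step_arm(
  targets=[
    [[0, 0, 0], [-1.5, 0, 0], 20],
    [[0, 0, 0], [0, 0, 0], 20],
  ],
)

```text
time: 23.18
tool_pos: [0.4905, -0.0741, 0.1083]
tcp_rot: [-2.186, -2.248, 0.002]
wrist_force: [-7.3, 5.1, 2.6]
width: 0.318
grip_force: 44.2
```

>>> step_arm(
  targets=[
    [[0, 0, 0], [-1.5, 0, 0], 20],
    [[0, 0, 0], [0, 0, 0], 20],
  ],
)

```text
time: 23.35
tool_pos: [0.4906, -0.0756, 0.1083]
tcp_rot: [-2.186, -2.248, 0.002]
wrist_force: [-6.7, 5.4, 3.5]
width: 0.322
grip_force: 44.2
```

>>> step_arm(
  targets=[
    [[0, 0, 0], [-1.5, 0, 0], 20],
    [[0, 0, 0], [0, 0, 0], 20],
  ],
)

```text
time: 23.52
tool_pos: [0.4906, -0.0771, 0.1083]
tcp_rot: [-2.186, -2.248, 0.002]
wrist_force: [-6.7, 6.1, 3.1]
width: 0.321
grip_force: 44.2
```

>>> step_arm(
  targets=[
    [[0, 0, 0], [-3, 0, 0], 20],
    [[0, 0, 0], [-3, 0, 0], 20],
    [[0, 0, 0], [0, 0, 0], 20],
  ],
)

```text
time: 23.77
tool_pos: [0.4908, -0.0833, 0.1083]
tcp_rot: [-2.186, -2.248, 0.002]
wrist_force: [-7.1, 5.5, 3.8]
width: 0.318
grip_force: 44.1
```

>>> step_arm(
  targets=[
    [[0, 0, 0], [-3, 0, 0], 20],
    [[0, 0, 0], [-3, 0, 0], 20],
    [[0, 0, 0], [0, 0, 0], 20],
  ],
)

```text
time: 24.02
tool_pos: [0.4909, -0.0893, 0.1083]
tcp_rot: [-2.186, -2.248, 0.002]
wrist_force: [-6.0, 4.6, 3.7]
width: 0.32
grip_force: 44.1
```

>>> step_arm(
  targets=[
    [[0, 0, 0], [-2, 0, 0], 20],
    [[0, 0, 0], [-2, 0, 0], 20],
    [[0, 0, 0], [0, 0, 0], 20],
  ],
)

```text
time: 24.27
tool_pos: [0.491, -0.0931, 0.1083]
tcp_rot: [-2.186, -2.247, 0.002]
wrist_force: [-7.0, 5.9, 4.1]
width: 0.319
grip_force: 44.2
```

>>> step_arm(
  targets=[
    [[0, 0, 0], [-2, 0, 0], 20],
    [[0, 0, 0], [0, 0, 0], 20],
  ],
)

```text
time: 24.43
tool_pos: [0.4911, -0.0951, 0.1083]
tcp_rot: [-2.186, -2.247, 0.002]
wrist_force: [-6.3, 5.6, 3.6]
width: 0.315
grip_force: 44.2
```

>>> step_arm(
  targets=[
    [[0, 0, 0], [-1.5, 0, 0], 20],
    [[0, 0, 0], [0, 0, 0], 20],
  ],
)

```text
time: 24.6
tool_pos: [0.4911, -0.0965, 0.1083]
tcp_rot: [-2.186, -2.247, 0.002]
wrist_force: [-6.7, 6.3, 3.1]
width: 0.32
grip_force: 44.2
```

>>> step_arm(
  targets=[
    [[0, 0, 0], [-1.5, 0, 0], 20],
    [[0, 0, 0], [0, 0, 0], 20],
  ],
)

```text
time: 24.77
tool_pos: [0.4912, -0.0979, 0.1083]
tcp_rot: [-2.186, -2.247, 0.002]
wrist_force: [-6.9, 5.5, 3.3]
width: 0.321
grip_force: 44.2
```

>>> step_arm(
  targets=[
    [[0, 0, 0], [-1.5, 0, 0], 20],
    [[0, 0, 0], [0, 0, 0], 20],
  ],
)

```text
time: 24.93
tool_pos: [0.4912, -0.0994, 0.1083]
tcp_rot: [-2.186, -2.247, 0.002]
wrist_force: [-7.0, 6.3, 3.5]
width: 0.317
grip_force: 44.3
```

>>> step_arm(
  targets=[
    [[0, 0, 0], [-1.5, 0, 0], 20],
    [[0, 0, 0], [0, 0, 0], 20],
  ],
)

```text
time: 25.1
tool_pos: [0.4912, -0.1009, 0.1083]
tcp_rot: [-2.186, -2.247, 0.002]
wrist_force: [-6.3, 6.6, 3.6]
width: 0.317
grip_force: 44.2
```

>>> step_arm(
  targets=[
    [[0, 0, 0], [-1.5, 0, 0], 20],
    [[0, 0, 0], [0, 0, 0], 20],
  ],
)

```text
time: 25.27
tool_pos: [0.4913, -0.1013, 0.1084]
tcp_rot: [-2.186, -2.245, -0.001]
wrist_force: [-7.2, 11.3, 5.3]
width: 0.317
grip_force: 44.4
```

Hub B passed both steps and stopped at the end stop, at tool y ≈ -0.101. That is the 56 mm end-stop position relative to A's go stop, allowing for the two hubs sitting a few mm differently in the grip. It is too narrow, so it is also a reject.

>>> step_arm(
  targets=[
    [[0, 0, 0], [3, 0, 0], 20],
    [[0, 0, 0], [3, -2, 0], 20],
    [[0, 0, 0], [0, 0, -8], 20],
    [[0, 0, 0], [0, 0, -25], 20],
    [[0, 0, 0], [0, 0, -37], 20],
  ],
)

```text
time: 25.68
tool_pos: [0.4891, -0.0975, 0.1769]
tcp_rot: [-2.185, -2.249, 0.005]
wrist_force: [0.9, -0.2, -2.9]
width: 0.319
grip_force: 43.4
```

>>> step_arm(
  targets=[
    [[0, 0, 0], [-33, 12, 0], 20],
    [[0, 0, 0], [-33, 12, 0], 20],
    [[0, 0, 0], [-33, 12, 0], 20],
    [[0, 0, 0], [-33, 12, 0], 20],
    [[0, 0, 0], [-32, 12, 0], 20],
  ],
)

```text
time: 26.1
tool_pos: [0.5574, -0.2624, 0.1804]
tcp_rot: [2.187, 2.251, 0.002]
wrist_force: [0.4, 1.4, -3.0]
width: 0.32
grip_force: 43.5
```

>>> step_arm(
  targets=[
    [[0, 0, 0], [0, 0, 0], 20],
    [[0, 0, 0], [0, 0, 0], 20],
  ],
)

```text
time: 26.27
tool_pos: [0.5573, -0.2626, 0.18]
tcp_rot: [2.191, 2.248, 0.002]
wrist_force: [-1.4, 1.2, -2.6]
width: 0.319
grip_force: 43.4
```

```bash
python3 - <<'E'
from h import *
p,R=pose();print(p);c=calibration("wrist");read_camera("wrist");net("hub_1",.003)
c=calibration("top");read_camera("top")
for d in tip_of("top","hub_1"):print(round(d["score"],2),np.round(d["at"],1),at_z(c,d["at"][1],d["at"][0],.003).round(4))
E
```

```text
[ 0.55730112 -0.26259432  0.18002332]
0.6 [254.2 282.9] [ 0.5592 -0.2992  0.003 ]
0.79 [186.3 253.3] [0.5804 0.1274 0.003 ]
0.75 [232.7 138.5] [0.4578 0.4384 0.003 ]
0.74 [150.1 212.5] [0.6837 0.2394 0.003 ]
0.69 [272.3 288.6] [0.3467 0.0351 0.003 ]
0.64 [190.3 403.5] [ 0.5634 -0.2812  0.003 ]
0.54 [158.3 178.1] [0.6619 0.3343 0.003 ]
```

>>> step_arm(
  targets=[
    [[0, 0, 0], [4, -3, 0], 20],
    [[0, 0, 0], [0, 0, 30], 20],
    [[0, 0, 0], [0, 0, 30], 20],
    [[0, 0, 0], [0, 0, 14], 20],
    [[0, 0, 0], [0, 0, 0], 20],
  ],
)

```text
time: 26.88
tool_pos: [0.5495, -0.2538, 0.1011]
tcp_rot: [-2.182, -2.248, 0.004]
wrist_force: [-0.3, -0.0, -2.9]
width: 0.32
grip_force: 43.3
```

>>> step_arm(
  targets=[
    [[0, 0, 0], [0, 0, 3], 20],
    [[0, 0, 0], [0, 0, 2], 20],
    [[0, 0, 0], [0, 0, 0], 20],
  ],
)

```text
time: 27.13
tool_pos: [0.5539, -0.2567, 0.1019]
tcp_rot: [2.187, 2.252, 0.001]
wrist_force: [-0.3, -0.4, -2.0]
width: 0.317
grip_force: 43.3
```

>>> step_arm(
  targets=[
    [[0, 0, 0], [0, 0, 1], 20],
    [[0, 0, 0], [0, 0, 0], 20],
  ],
)

```text
time: 27.3
tool_pos: [0.5537, -0.2568, 0.1007]
tcp_rot: [2.188, 2.252, 0.001]
wrist_force: [0.2, -0.2, -2.6]
width: 0.317
grip_force: 43.4
```

>>> step_arm(
  targets=[
    [[0, 0, 0], [0, 0, 1], 20],
    [[0, 0, 0], [0, 0, 0.5], 20],
    [[0, 0, 0], [0, 0, 0], 20],
  ],
)

```text
time: 27.55
tool_pos: [0.5535, -0.2567, 0.0992]
tcp_rot: [2.188, 2.252, 0.001]
wrist_force: [-1.1, 1.4, 4.2]
width: 0.319
grip_force: 44.2
```

>>> step_arm(
  targets=[
    [[0, 0, 0], [0, 0, 0], 48],
    [[0, 0, 0], [0, 0, 0], 48],
    [[0, 0, 0], [0, 0, 0], 48],
    [[0, 0, 0], [0, 0, 0], 48],
  ],
)

```text
time: 27.88
tool_pos: [0.5529, -0.2564, 0.0979]
tcp_rot: [2.189, 2.253, 0.0]
wrist_force: [-0.0, -0.3, 0.3]
width: 0.561
grip_force: 0.0
```

>>> step_arm(
  targets=[
    [[0, 0, 0], [0, 0, -20], 48],
    [[0, 0, 0], [0, 0, -35], 48],
    [[0, 0, 0], [0, 0, -38], 48],
    [[0, 0, 0], [30, 0, -30], 48],
    [[0, 0, 0], [38, 0, 0], 48],
  ],
)

```text
time: 28.3
tool_pos: [0.5553, -0.1921, 0.2288]
tcp_rot: [2.184, 2.239, 0.008]
wrist_force: [1.6, 0.7, 1.3]
width: 0.564
grip_force: 0.0
```

>>> step_arm(
  targets=[
    [[0, 0, 0], [38, 0, 0], 48],
    [[0, 0, 0], [38, 0, 0], 48],
    [[0, 0, 0], [0, 0, 0], 48],
  ],
)

```text
time: 28.55
tool_pos: [0.548, -0.1075, 0.2204]
tcp_rot: [-2.183, -2.255, -0.003]
wrist_force: [-0.1, -0.8, -0.2]
width: 0.566
grip_force: 0.0
```

```bash
python3 - <<'E'
from h import *
p,R=pose();print(p)
for n in("wrist","top","side"):
    im=read_camera(n);save(n+"_end.png",im);c=calibration(n)
    for d in look_for(n,"hub_1"):
        if n!="side":print(n,"box",round(d["score"],2),np.round(d["extent"]))
    for d in tip_of(n,"hub_1"):print(n,round(d["score"],2),np.round(d["at"],1),at_z(c,d["at"][1],d["at"][0],.003).round(3))
E
```

```text
[ 0.54796691 -0.10749894  0.22039365]
wrist box 0.96 [ 1.  0. 53. 56.]
wrist box 0.68 [258. 332. 306. 380.]
wrist box 0.43 [268. 376. 293. 390.]
wrist box 0.24 [355.   0. 458. 240.]
wrist 0.8 [18.8 21. ] [0.343 0.026 0.003]
wrist 0.7 [332.7 281.8] [ 0.554 -0.259  0.003]
wrist 0.49 [386.7 277.2] [ 0.551 -0.332  0.003]
wrist 0.35 [131.1 397.2] [ 0.646 -0.049  0.003]
top box 0.8 [171. 144. 187. 165.]
top box 0.79 [280. 265. 299. 286.]
top box 0.76 [241. 175. 264. 190.]
top box 0.71 [126. 223. 145. 242.]
top box 0.65 [200. 140. 220. 158.]
top box 0.51 [388. 186. 405. 204.]
top box 0.45 [422. 184. 434. 205.]
top 0.81 [154.1 179.4] [0.674 0.331 0.003]
top 0.76 [149.8 209.8] [0.685 0.247 0.003]
top 0.75 [191.4 420.4] [ 0.56  -0.327  0.003]
top 0.71 [271.6 288.4] [0.349 0.036 0.003]
top 0.63 [186.8 252.3] [0.579 0.13  0.003]
top 0.61 [215.2 325.9] [ 0.498 -0.068  0.003]
top 0.6 [192.7 395.5] [ 0.557 -0.259  0.003]
top 0.5 [231.8 137.3] [0.46  0.442 0.003]
side 0.77 [289.  196.5] [0.666 0.321 0.003]
side 0.71 [337.6 317. ] [0.449 0.44  0.003]
side 0.65 [160.5 274. ] [ 0.55  -0.34   0.003]
side 0.64 [236.3 252.1] [0.579 0.136 0.003]
side 0.63 [173.2 274.1] [ 0.545 -0.232  0.003]
side 0.61 [211.6 350.3] [0.344 0.02  0.003]
side 0.41 [272.2 318.1] [0.438 0.27  0.003]
```

Both hubs stand in the tray at y ≈ -0.259 and -0.332, upright, and the box hubs are unmoved. I'm handing the job in.

```bash
python3 -c "
from workcell import *
print(finish_job())"
```

```text
the job is handed in; nothing more can be done
None
```

I handed the job in after about 29 s of the 69 s. Both mat hubs failed the gauge and stand in the red tray: the first stopped at the green go step (too wide), the second ran past the red step to the end stop (too narrow).

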